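Load and lock the sample carriage for purging

ROBOT

A 6-joint arm with a two-finger parallel gripper is mounted at the origin on the work surface. World frame = base frame: x ahead of the robot, y to its left, z up, the work surface at z = 0. Lengths are in m, angles in rad, forces in N, time in s.
With the tool pointing down it reaches from about 0.325 to 0.9 m from the base axis. Payload 6.1 kg.
Tool frame: the origin (TCP) lies midway between the tips of the shut fingers; the grasp point (between the pads) lies 19 mm behind it; z points along the fingers, y is the line along which they close (so a half turn about z gives the same grasp; the last joint's range is limited). The gripper opens to 87 mm and grips with 3 to 60 N. Pads are 19 mm wide; open, the fingers measure 117 mm over their backs; the gripper's body (75 mm by 190 mm) begins 51 mm behind the grasp point.
Start: joints at [0.998, 0.22, 1.526, -0, 1.395, -0.126], TCP at [0.27, 0.564, 0.184] pointing down, gripper open.
Joint ranges: [-2.98, 2.98], [-0.91, 2.08], [0.09, 2.57], [-1.24, 4.39], [0.2, 2.65], [-2.68, 2.68]. Speed limits (rad/s): [2.57, 2.57, 3.01, 3.14, 3.14, 3.14].

INTERFACE

Orientations are given as a unit quaternion [x, y, z, w].
In Python, from station import * gives the robot as it stands.
- The arm moves only by the tool carry_out, never from a script. Its argument "motion" is a list of rows, each a list of 3 entries, a list of its own where there are three numbers: the shift along the tool's x, y, z normalised to -1 to 1, where 1 is 40 mm, then the turn, a rotation vector about the tool's x, y, z normalised to -1 to 1, where 1 is 4 degrees, then the opening, from 0 (shut) to 1 (fully open). A call has 1 to 12 rows; each row shifts and turns the commanded pose from where the row before left it, along the tool's axes as they then stand; what a row does not reach is not made up. A row lasts 1/8 s, in which the tool goes at most 62.5 mm and 10.7 degrees, less where a joint would pass 70% of its speed; a pose out of reach is approached as far as the arm can. A call with a number of a shift or a turn outside -1 to 1 is refused whole. A call with a gripper value outside its range is refused whole. The fingers move at their own pace and stop on an object; "force" is the grip in N (left out, the last holds). Time passes only in rows, so rows that do not move let the fingers close. It gives the time, the measured TCP pose, the force, the opening and the grip force at its end, in the units of the state.
- get_obs(): the state, without advancing time (a new reading comes with each control period).
- grab_frame(name): name is "scene" or "top" or "wrist"; returns the picture (480x640x3 uint8, red, green, blue); there is no depth.
- camera_info(name): a dict with "fov_y" (degrees; the focal length in pixels is half the picture's height over the tangent of half this angle, whatever the lens; pixels are square), "cx", "cy" (the principal point, pixels), "world_from_camera" (4x4, takes a point from camera to world coordinates). Camera axes: x right, y down, z forward; pixel columns grow to the right and rows downward; lengths in m; the calibration is good to about 2 mm. The wrist camera is an equidistant fisheye: a pixel r from the principal point sees the ray r / f radians off the axis. A picture is of the moment at which its call begins: read the wrist's pose just before it. camera_info takes no time and is no camera call; for the wrist camera it gives the pose at the moment of the call.
- sign_off(): hands the job in; it is judged then, once.
The state is a dict: "clock": time; "qpos": joint angles; "dq": joint speeds; "joint_efforts": joint torques, N m; "ee_pos": TCP position; "ee_rot": TCP orientation; "wrist_force": force on the tool from outside, world axes, zero at the start; "torque": the same for the moment, N m; "opening": opening from 0.0 (shut) to 1.0 (fully open); "grasp_force": force on a finger pad.
Only numpy, scipy, OpenCV 4.12 (cv2) and the standard library are available. Lean on these libraries where they do the work, as an engineer would, in place of code of your own. Each camera call takes 0.05 s, during which the arm holds its last target. There are 200 camera calls.

TASK

Get the gas-purge station ready: slide the sample carriage along its bed fully home against its stop so that its orange tongue sits under the steel bridge, then lock it by dropping the yellow-headed pin all the way down through the bridge and the tongue. Next stand every sample cell lying on the bench in a cup of its own on the carriage, bulb down and upright, and when all are in, throw the green purge lever fully over, away from the robot. Leave the other lab things where they are.

Things in the scene. Friction and masses are not known exactly. Their poses are not given: they have to be found in the camera images.
- station: Fixed blue bed plate, 85 wide (x) and about 500 long (y), 10 high, a row of small brass nozzles along its +x side. Origin on the bench top, in line (x) with the cups and the lock hole; +y points to the end with the steel bridge. The bridge, 85 x 50 mm (x, y), its top 36 above the bench, is at y = +130 of the origin; the bed plate has a hole under it too.
- carriage (a joint): How far (m) the sample carriage still is from its stop: 0 is fully home, up to 0.09 towards the station's -y end. It slides to the station's +y to go home; about 3 N of friction, stays where left.
- carriage_knob (a point): On the carriage's upright round black knob (20 in diameter, 34 high, top 15 above this point, 82 above the bench); the point is on its axis, at the height to grip or push. The knob is at the -y end of the carriage, 53 from the nearest cup's centre. Moves with the carriage.
- lock_hole (a point): Centre of the mouth of the 14 mm round hole in the top of the steel bridge of the station, 36 above the bench; the hole runs straight down through the bridge (10 thick), the carriage's tongue (10 thick, top 22 above the bench; its equal hole lines up only with the carriage home) and the bed plate.
- cup1 (a point): Centre of the inner floor of cup 1 of 4 on the carriage, 28 above the bench (cup 1 nearest the knob, the cups in a row 70 apart along the station's y). Round steel cup, inside 32 in diameter, outside 40, rim 49 above this point (77 above the bench). Moves with the carriage.
- cup2 (a point): Centre of the inner floor of cup 2 of 4 on the carriage, 28 above the bench (cup 1 nearest the knob, the cups in a row 70 apart along the station's y). Round steel cup, inside 32 in diameter, outside 40, rim 49 above this point (77 above the bench). Moves with the carriage.
- cup3 (a point): Centre of the inner floor of cup 3 of 4 on the carriage, 28 above the bench (cup 1 nearest the knob, the cups in a row 70 apart along the station's y). Round steel cup, inside 32 in diameter, outside 40, rim 49 above this point (77 above the bench). Moves with the carriage.
- cup4 (a point): Centre of the inner floor of cup 4 of 4 on the carriage, 28 above the bench (cup 1 nearest the knob, the cups in a row 70 apart along the station's y). Round steel cup, inside 32 in diameter, outside 40, rim 49 above this point (77 above the bench). Moves with the carriage.
- cell1: Sample cell, 140 long (may be absent): an amber round bulb end 24 in diameter and 45 long with a flat bottom, a clear stem 12 in diameter from 45 to 110, and a red square stopper 24 x 24 x 30 at the top end. Origin at the centre of the bulb's flat bottom; its x axis runs along the cell to the stopper. It starts lying on the bench, axis 12 above it, bulb pointing roughly towards the robot. 60 g.
- cell2: Sample cell, 140 long (may be absent): an amber round bulb end 24 in diameter and 45 long with a flat bottom, a clear stem 12 in diameter from 45 to 110, and a red square stopper 24 x 24 x 30 at the top end. Origin at the centre of the bulb's flat bottom; its x axis runs along the cell to the stopper. It starts lying on the bench, axis 12 above it, bulb pointing roughly towards the robot. 60 g.
- cell3: Sample cell, 140 long (may be absent): an amber round bulb end 24 in diameter and 45 long with a flat bottom, a clear stem 12 in diameter from 45 to 110, and a red square stopper 24 x 24 x 30 at the top end. Origin at the centre of the bulb's flat bottom; its x axis runs along the cell to the stopper. It starts lying on the bench, axis 12 above it, bulb pointing roughly towards the robot. 60 g.
- cell4: Sample cell, 140 long (may be absent): an amber round bulb end 24 in diameter and 45 long with a flat bottom, a clear stem 12 in diameter from 45 to 110, and a red square stopper 24 x 24 x 30 at the top end. Origin at the centre of the bulb's flat bottom; its x axis runs along the cell to the stopper. It starts lying on the bench, axis 12 above it, bulb pointing roughly towards the robot. 60 g.
- pin: Loose steel lock pin, upright in its rest: shank 10 in diameter with a tapered foot, 34 long below a 24 mm flange (5 thick), then a yellow round head 18 in diameter and 36 high. Origin at the centre of its foot; z runs up to the head; 75 long in all. 60 g. Seated in the lock its flange rests on the bridge and its foot is 2 above the bench.
- pin_rest: Fixed grey block 60 x 60 x 40 high with a 14 mm hole in its top, in which the pin stands at the start. Origin at the centre of its underside.
- purge (a joint): Angle (rad) of the green-balled purge lever: 0 leaning to the robot (its base's -x), 1.0 fully over, leaning away (+x). It stays where it is left.
- purge_tip (a point): Centre of the green ball (26 in diameter) at the tip of the purge lever, 80 from the pivot.
- purge_base: Fixed grey block of the purge lever, 70 x 50 x 25 high. Origin at the centre of its underside; the lever pivots about its y axis, 22 above the origin, and swings to +x.
- vial: Bystander: small amber vial, 28 in diameter, 50 high.
- dish: Bystander: white dish, 70 across, 20 high.
- wash: Bystander: white wash bottle, 64 in diameter, 170 high.
- reagent: Bystander: amber jar, 60 in diameter, 110 high.
- beaker: Bystander: white beaker, 66 in diameter, 90 high.
- wrench: Bystander: wrench lying on the bench.
- screwdriver: Bystander: screwdriver lying on the bench.
Mind the look-alikes: they are no part of the job. Leave any purple look-alike of the cell4 alone.

How it is judged:
On the way, in this order (a step that is already met when the one before it is completed fails the run):
1. the carriage is slid fully home (value of joint carriage below 0.006 m), for 0.2 s.
2. the pin is right down through the bridge and the tongue, and let go (value of joint carriage below 0.006 m and horizontal distance between pin and lock_hole below 0.007 m and height (world z) of pin below 0.008 m and angle between pin's own z axis and vertical below 0.15 rad and contact force between the fingers and pin below 0.1 N), for 0.2 s.
3. every cell present stands upright in a cup, bulb down, and is let go (angle between each of cell1, cell2, cell3, cell4's own x axis and vertical below 0.25 rad and ((horizontal distance between cell1 and cup1 below 0.012 m and distance between cell1 and cup1 below 0.016 m) or (horizontal distance between cell1 and cup2 below 0.012 m and distance between cell1 and cup2 below 0.016 m) or (horizontal distance between cell1 and cup3 below 0.012 m and distance between cell1 and cup3 below 0.016 m) or (horizontal distance between cell1 and cup4 below 0.012 m and distance between cell1 and cup4 below 0.016 m)) and linear speed of each of cell1, cell2, cell3, cell4 below 0.03 m/s and ((horizontal distance between cell2 and cup1 below 0.012 m and distance between cell2 and cup1 below 0.016 m) or (horizontal distance between cell2 and cup2 below 0.012 m and distance between cell2 and cup2 below 0.016 m) or (horizontal distance between cell2 and cup3 below 0.012 m and distance between cell2 and cup3 below 0.016 m) or (horizontal distance between cell2 and cup4 below 0.012 m and distance between cell2 and cup4 below 0.016 m)) and ((horizontal distance between cell3 and cup1 below 0.012 m and distance between cell3 and cup1 below 0.016 m) or (horizontal distance between cell3 and cup2 below 0.012 m and distance between cell3 and cup2 below 0.016 m) or (horizontal distance between cell3 and cup3 below 0.012 m and distance between cell3 and cup3 below 0.016 m) or (horizontal distance between cell3 and cup4 below 0.012 m and distance between cell3 and cup4 below 0.016 m)) and ((horizontal distance between cell4 and cup1 below 0.012 m and distance between cell4 and cup1 below 0.016 m) or (horizontal distance between cell4 and cup2 below 0.012 m and distance between cell4 and cup2 below 0.016 m) or (horizontal distance between cell4 and cup3 below 0.012 m and distance between cell4 and cup3 below 0.016 m) or (horizontal distance between cell4 and cup4 below 0.012 m and distance between cell4 and cup4 below 0.016 m)) and contact force between the fingers and cell1 below 0.1 N and contact force between the fingers and cell2 below 0.1 N and contact force between the fingers and cell3 below 0.1 N and contact force between the fingers and cell4 below 0.1 N), for 0.3 s.
4. the purge lever is thrown fully over (value of joint purge above 0.85 rad), for 0.2 s.
At the end, for the whole second after the job is handed in: Carriage within 6 mm of its stop; pin foot within 7 mm of the hole axis and under 8 mm above the bench, within 0.15 rad of upright; every cell at rest in a cup, bottom within 12 mm sideways (16 mm in all) of its floor centre, within 0.25 rad of upright; lever past 0.85 rad (value of joint carriage below 0.006 m and horizontal distance between pin and lock_hole below 0.007 m and height (world z) of pin below 0.008 m and angle between pin's own z axis and vertical below 0.15 rad and angle between each of cell1, cell2, cell3, cell4's own x axis and vertical below 0.25 rad and ((horizontal distance between cell1 and cup1 below 0.012 m and distance between cell1 and cup1 below 0.016 m) or (horizontal distance between cell1 and cup2 below 0.012 m and distance between cell1 and cup2 below 0.016 m) or (horizontal distance between cell1 and cup3 below 0.012 m and distance between cell1 and cup3 below 0.016 m) or (horizontal distance between cell1 and cup4 below 0.012 m and distance between cell1 and cup4 below 0.016 m)) and linear speed of each of cell1, cell2, cell3, cell4 below 0.03 m/s and ((horizontal distance between cell2 and cup1 below 0.012 m and distance between cell2 and cup1 below 0.016 m) or (horizontal distance between cell2 and cup2 below 0.012 m and distance between cell2 and cup2 below 0.016 m) or (horizontal distance between cell2 and cup3 below 0.012 m and distance between cell2 and cup3 below 0.016 m) or (horizontal distance between cell2 and cup4 below 0.012 m and distance between cell2 and cup4 below 0.016 m)) and ((horizontal distance between cell3 and cup1 below 0.012 m and distance between cell3 and cup1 below 0.016 m) or (horizontal distance between cell3 and cup2 below 0.012 m and distance between cell3 and cup2 below 0.016 m) or (horizontal distance between cell3 and cup3 below 0.012 m and distance between cell3 and cup3 below 0.016 m) or (horizontal distance between cell3 and cup4 below 0.012 m and distance between cell3 and cup4 below 0.016 m)) and ((horizontal distance between cell4 and cup1 below 0.012 m and distance between cell4 and cup1 below 0.016 m) or (horizontal distance between cell4 and cup2 below 0.012 m and distance between cell4 and cup2 below 0.016 m) or (horizontal distance between cell4 and cup3 below 0.012 m and distance between cell4 and cup3 below 0.016 m) or (horizontal distance between cell4 and cup4 below 0.012 m and distance between cell4 and cup4 below 0.016 m)) and value of joint purge above 0.85 rad); the robot touches nothing.
It fails at once if one of the other lab things is shifted more than 6 cm (distance of any of vial, dish, wash, reagent, beaker, wrench, screwdriver from where it was at the start of the episode above 0.06 m).
Of cell1, cell2, cell3, cell4 only 3 to 4 are there at a start; the rules pass over those that are not, and their reading is None.
At some moment in a run one of cell1, cell2, cell3, cell4 may be knocked a few centimetres aside while the robot is not near it.
It also fails if it takes over 210 s, if anything falls off the work surface, if the arm or the gripper's body presses on something with over 40 N, if the wrist force passes 120 N, or if a joint passes its speed limit or range.

## Working session

There is one attempt and no reset: what is moved stays moved. The work goes in short steps, Python scripts to look and compute and a tool call to move; the robot and the scene stay as the last step left them, time stands still between calls to the robot, and variables do not carry over. Pictures are saved under pics/ and viewed, at most 14 in all, crops included, and the job is handed in when it is done.

Besides the shell and the picture viewer there is one more tool, called after "Emit:" by a JSON object that holds its "op" and its "data", one argument or row to a line. carry_out: Moves the arm, as the interface text tells. Its arguments: {"type":"object","properties":{"motion":{"type":"array"},"force":{"type":"number"}},"required":["motion"]}

```bash
mkdir -p pics; ls
python3 - <<'E'
from station import *
import cv2
o=get_obs();print(o)
for n in ("scene","top"):
    im=grab_frame(n);c=camera_info(n);print(n,c)
    cv2.imwrite(f"pics/{n}0.png",im[:,:,::-1])
E
```

```text
pics
{'clock': 0.0, 'qpos': array([ 9.97939940e-01,  2.21231692e-01,  1.52762307e+00, -3.04308177e-05,
        1.39467713e+00, -1.26133731e-01]), 'dq': array([ 1.30354124e-04, -6.83208787e-05, -2.19520081e-04,  3.58617347e-04,
        1.19493211e-03, -3.79472701e-04]), 'joint_efforts': array([-2.96660846e-04, -4.94618547e+01, -3.87375712e+01,  6.97448174e-02,
        5.72273007e-02, -1.77722882e-04]), 'ee_pos': array([0.26966075, 0.56306301, 0.18322754]), 'ee_rot': array([ 2.21505978e-01,  9.75158531e-01, -9.16130733e-04, -3.17948527e-04]), 'wrist_force': array([0.28638112, 0.2474968 , 1.09205766]), 'torque': array([0.04042366, 0.01746971, 0.01695185]), 'grasp_force': 0.0, 'opening': 1.00262643067403}
scene {'fov_y': 53.2382211332844, 'cx': 324.17799284422483, 'cy': 237.6407252854934, 'world_from_camera': array([[-0.60026829,  0.62751273, -0.49588886,  0.9916832 ],
       [ 0.7997888 ,  0.47404385, -0.36826661,  0.38160523],
       [ 0.00398108, -0.61766513, -0.78643114,  0.88538093],
       [ 0.        ,  0.        ,  0.        ,  1.        ]])}
top {'fov_y': 43.70255776444768, 'cx': 324.3818031929915, 'cy': 243.9407225474375, 'world_from_camera': array([[ 0.02195136, -0.99178493,  0.12601898,  0.31769014],
       [-0.99975719, -0.02153357,  0.00467672, -0.0135979 ],
       [-0.00192466, -0.12609104, -0.99201681,  1.42234735],
       [ 0.        ,  0.        ,  0.        ,  1.        ]])}
```

View pics/top0.png

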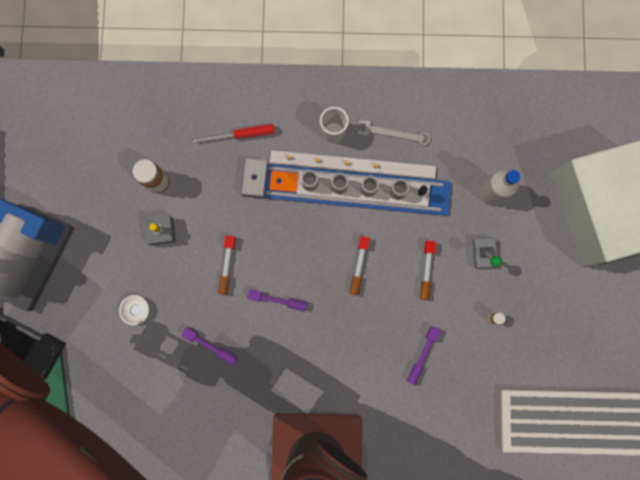

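View pics/scene0.png

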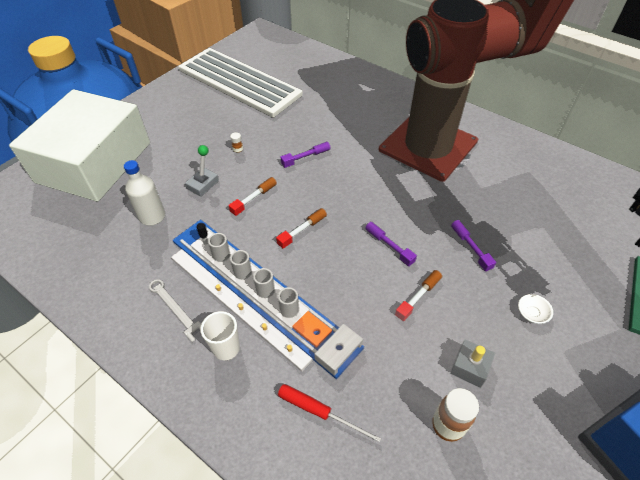

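The top view shows the bridge at about (254,178), the orange tongue at (284,181), the cups from (310,179) to (401,188) and the knob at (422,190). Three cells are present, with stoppers at (230,242), (364,243) and (430,247). The pin is at (154,228), the lever ball at (496,261), and three purple look-alikes lie nearer the robot. The scene view agrees.

```bash
cat > h.py <<'E'
from station import *
import cv2, numpy as np
from scipy.spatial.transform import Rotation as R
def rays(name,px,info=None):
    c=info or camera_info(name); f=240/np.tan(np.radians(c["fov_y"]/2)); T=c["world_from_camera"]
    p=(np.atleast_2d(px).astype(float)-[c["cx"],c["cy"]])/f
    if name=="wrist":
        r=np.linalg.norm(p,axis=1,keepdims=True)+1e-9
        d=np.hstack([p/r*np.sin(r),np.cos(r)])
    else: d=np.hstack([p,np.ones((len(p),1))])
    d=d@T[:3,:3].T
    return T[:3,3],d/np.linalg.norm(d,axis=1,keepdims=True)
def onplane(name,px,z,info=None):
    o,d=rays(name,px,info); return o+d*((z-o[2])/d[:,2])[:,None]
def proj(name,P,info=None):
    c=info or camera_info(name); f=240/np.tan(np.radians(c["fov_y"]/2)); T=c["world_from_camera"]
    q=(np.atleast_2d(P)-T[:3,3])@T[:3,:3]
    if name=="wrist":
        rr=np.linalg.norm(q[:,:2],axis=1,keepdims=True); th=np.arctan2(rr,q[:,2:])
        return q[:,:2]/rr*th*f+[c["cx"],c["cy"]]
    return q[:,:2]/q[:,2:]*f+[c["cx"],c["cy"]]
def tri(vs):
    A=np.zeros((3,3));b=np.zeros(3)
    for o,d in vs:
        M=np.eye(3)-np.outer(d,d);A+=M;b+=M@o
    return np.linalg.solve(A,b)
COL=dict(red=((172,8),130,60),orange=((8,16),180,120),amber=((6,16),130,30),yellow=((22,34),140,90),green=((50,75),140,50),purple=((130,160),90,40))
def mask(im,c):
    h,s,v=cv2.split(cv2.cvtColor(im,cv2.COLOR_RGB2HSV));(a,b),S,V=COL[c]
    m=((h>=a)&(h<=b)) if a<b else ((h>=a)|(h<=b))
    return (m&(s>S)&(v>V)).astype(np.uint8)
def blobs(m,amin=8):
    n,l,st,ce=cv2.connectedComponentsWithStats(m)
    return [(int(st[i,4]),ce[i].round(1),st[i,:4]) for i in range(1,n) if st[i,4]>=amin]
def rpt():
    o=get_obs(); r=R.from_quat(o["ee_rot"]).as_matrix()
    print("t %.2f tcp %s"%(o["clock"],o["ee_pos"].round(4)),"q",o["qpos"].round(3),"F",o["wrist_force"].round(1),"op %.3f g %.1f"%(o["opening"],o["grasp_force"]))
    print("x",r[:,0].round(3),"y",r[:,1].round(3),"z",r[:,2].round(3))
    with open("log.txt","a") as f: f.write(" ".join(map(str,[*o["qpos"],*o["ee_pos"],*o["ee_rot"]]))+"\n")
    return o,r
E
python3 - <<'E'
from h import *
rpt()
for n in("top","scene"):
    im=cv2.cvtColor(cv2.imread(f"pics/{n}0.png"),cv2.COLOR_BGR2RGB)
    for c in COL:
        print(n,c,[(a,*ce,*onplane(n,ce,{'green':.08,'yellow':.063}.get(c,.015))[0,:2].round(3)) for a,ce,b in blobs(mask(im,c),12)])
print(onplane("top",[[254,178],[422,190],[154,228],[310,180],[401,188]],.05).round(3))
im=cv2.imread("pics/top0.png")
a=cv2.resize(im[140:225,230:460],None,fx=3.4,fy=3.4,interpolation=3)
b=cv2.resize(cv2.imread("pics/scene0.png")[215:385,165:395],None,fx=1.8,fy=1.8,interpolation=3)
b=cv2.copyMakeBorder(b,0,0,0,a.shape[1]-b.shape[1],0)
cv2.imwrite("pics/stn.png",np.vstack([a,b]));print(a.shape,b.shape)
E
```

```text
t 0.10 tcp [0.2697 0.5631 0.1834] q [ 0.998  0.221  1.527  0.     1.395 -0.126] F [-0.8  0.4  0.1] op 0.995 g 0.0
x [-0.902  0.432  0.   ] y [ 0.432  0.902 -0.002] z [-0.001 -0.001 -1.   ]
top red [(389, np.float64(253.9), np.float64(131.1), np.float64(0.769), np.float64(0.17)), (129, np.float64(229.1), np.float64(241.7), np.float64(0.497), np.float64(0.219)), (124, np.float64(363.7), np.float64(242.3), np.float64(0.502), np.float64(-0.1)), (135, np.float64(429.9), np.float64(246.7), np.float64(0.495), np.float64(-0.257)), (261, np.float64(16.6), np.float64(387.6), np.float64(0.148), np.float64(0.694)), (5366, np.float64(36.9), np.float64(447.3), np.float64(0.016), np.float64(0.636)), (784, np.float64(281.9), np.float64(446.9), np.float64(0.029), np.float64(0.079)), (29, np.float64(338.6), np.float64(434.2), np.float64(0.06), np.float64(-0.049)), (21, np.float64(349.5), np.float64(450.6), np.float64(0.025), np.float64(-0.074)), (12, np.float64(356.4), np.float64(454.1), np.float64(0.017), np.float64(-0.09)), (14, np.float64(340.6), np.float64(464.3), np.float64(-0.006), np.float64(-0
[... 3899 characters left out ...]
at64(0.406))]
scene yellow [(590, np.float64(48.3), np.float64(45.8), np.float64(0.382), np.float64(-1.166)), (68, np.float64(479.9), np.float64(351.1), np.float64(0.513), np.float64(0.385))]
scene green [(75, np.float64(202.5), np.float64(149.9), np.float64(0.444), np.float64(-0.405))]
scene purple [(379, np.float64(303.6), np.float64(154.0), np.float64(0.248), np.float64(-0.241)), (551, np.float64(473.6), np.float64(245.8), np.float64(0.256), np.float64(0.261)), (515, np.float64(391.5), np.float64(243.7), np.float64(0.364), np.float64(0.108))]
[[ 0.644  0.161  0.05 ]
 [ 0.624 -0.232  0.05 ]
 [ 0.521  0.389  0.05 ]
 [ 0.642  0.03   0.05 ]
 [ 0.628 -0.183  0.05 ]]
(289, 782, 3) (306, 782, 3)
```

View pics/stn.png

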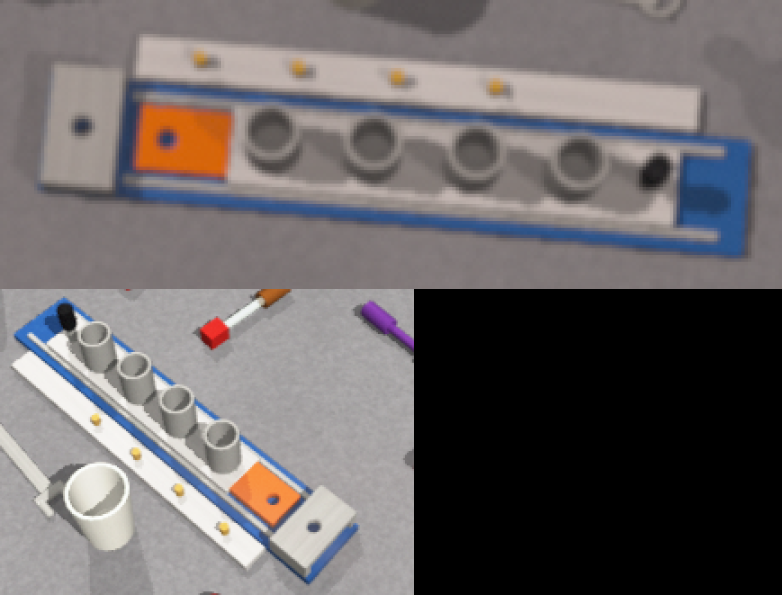

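The crops show the lock hole at top (254,177) and scene (339,347), the tongue hole at top (278.8,180.9), four cup rims, and the carriage well short of its stop.

Run:
```python
from h import *
t=lambda u,v:((u+.5)/3.4-.5+230,(v+.5)/3.4-.5+140)
s=lambda u,v:((u+.5)/1.8-.5+165,(v-289+.5)/1.8-.5+215)
P=lambda n,a,z:print(n,a,onplane(n,a,z)[0].round(4))
P("top",t(82,126),.036);P("scene",s(314,526),.036)
P("top",t(166,139),.022);P("scene",s(273,499),.022)
for c in[(272,133),(374,140),(476,150),(578,160)]:P("top",t(*c),.077)
for c in[(95,332),(135,363),(178,397),(223,433)]:P("scene",s(*c),.077)
P("top",t(657,167),.074);P("scene",s(66,311),.078)
for n,a,b in(("pin",(153.9,227),(479.9,351.1)),("ball",(495.5,261),(202.5,149.9))):
    o1,d1=rays("top",a);o2,d2=rays("scene",b);print(n,tri([(o1,d1[0]),(o2,d2[0])]).round(4))
```

```text
top (253.76470588235293, 176.70588235294116) [0.6507 0.1637 0.036 ]
scene (339.22222222222223, 346.44444444444446) [0.6505 0.1658 0.036 ]
top (278.47058823529414, 180.52941176470588) [0.646  0.1061 0.022 ]
scene (316.44444444444446, 331.44444444444446) [0.6461 0.1073 0.022 ]
top (309.6470588235294, 178.76470588235293) [0.6388 0.0299 0.077 ]
top (339.6470588235294, 180.8235294117647) [ 0.6354 -0.0391  0.077 ]
top (369.6470588235294, 183.76470588235293) [ 0.63   -0.1081  0.077 ]
top (399.6470588235294, 186.7058823529412) [ 0.6246 -0.1769  0.077 ]
scene (217.55555555555554, 238.66666666666666) [ 0.6218 -0.1774  0.077 ]
scene (239.77777777777777, 255.88888888888889) [ 0.6265 -0.1082  0.077 ]
scene (263.66666666666663, 274.77777777777777) [ 0.6321 -0.0373  0.077 ]
scene (288.66666666666663, 294.77777777777777) [0.638 0.033 0.077]
top (422.88235294117646, 188.76470588235293) [ 0.6216 -0.2307  0.074 ]
scene (201.44444444444446, 227.0) [ 0.6202 -0.2276  0.078 ]
pin [0.5192 0.384  0.0729]
ball [ 0.4559 -0.3883  0.0971]
```

```bash
cat >> h.py <<'E'
def frame(x,z):
    z=np.array(z,float)/np.linalg.norm(z);x=np.array(x,float);x-=z*(x@z);x/=np.linalg.norm(x)
    return np.column_stack([x,np.cross(z,x),z])
def plan(wps,op,start=None):
    """wps: list of (pos, rotmatrix, n rows) in world; prints normalised tool rows"""
    if start is None:
        o=get_obs(); p=np.array(o["ee_pos"]);r=R.from_quat(o["ee_rot"])
    else: p,r=np.array(start[0]),R.from_matrix(start[1])
    rows=[]
    for P,M,n in wps:
        p0,r0=p.copy(),r; rv=(r0.inv()*R.from_matrix(M)).as_rotvec()
        for k in range(1,n+1):
            pt=p0+(np.array(P)-p0)*k/n; rt=r0*R.from_rotvec(rv*k/n)
            a=r.inv().apply(pt-p)/.04; b=(r.inv()*rt).as_rotvec()/np.radians(4)
            a,b=a.round(2)+0,b.round(2)+0; rows.append([a.tolist(),b.tolist(),op])
            p=p+r.apply(a*.04); r=r*R.from_rotvec(b*np.radians(4))
    m=max(max(map(abs,x[0]+x[1])) for x in rows)
    print("max",m,"n",len(rows))
    for i in range(0,len(rows),12): print(str(rows[i:i+12]).replace(" ",""))
    return p,r.as_matrix()
U=np.array([.08,.9968,0]);N=np.array([.9968,-.08,0]);D=np.array([0,0,-1.])
E
python3 - <<'E'
from h import *
M=frame(U,D)
plan([((.616,-.267,.184),M,24),((.616,-.267,.060),M,4)],0)
print(onplane("scene",[[150,215],[165,190]],0.0), onplane("top",[[512,177]],.17),onplane("top",[[488,192]],.0))
E
```

```text
max 0.94 n 28
[[[-0.7,-0.62,0.0],[0.0,0.0,0.72],0],[[-0.73,-0.59,0.0],[0.0,0.0,0.72],0],[[-0.76,-0.55,0.0],[0.0,0.0,0.72],0],[[-0.78,-0.51,0.0],[0.0,0.0,0.71],0],[[-0.81,-0.48,0.0],[0.0,0.0,0.72],0],[[-0.83,-0.43,0.0],[-0.01,0.0,0.72],0],[[-0.85,-0.39,0.0],[0.0,0.0,0.72],0],[[-0.88,-0.34,0.0],[0.0,0.0,0.72],0],[[-0.88,-0.3,0.0],[0.0,0.0,0.72],0],[[-0.9,-0.26,0.0],[0.0,0.01,0.72],0],[[-0.92,-0.21,0.0],[0.0,0.0,0.71],0],[[-0.92,-0.17,0.0],[0.0,0.0,0.72],0]]
[[[-0.93,-0.11,0.0],[0.0,0.0,0.72],0],[[-0.93,-0.08,0.0],[0.0,0.0,0.72],0],[[-0.94,-0.02,0.0],[0.0,0.0,0.72],0],[[-0.94,0.02,0.0],[-0.01,0.0,0.72],0],[[-0.93,0.07,0.0],[0.0,0.0,0.72],0],[[-0.93,0.12,0.0],[0.0,0.0,0.72],0],[[-0.92,0.16,0.0],[0.0,0.0,0.71],0],[[-0.92,0.21,-0.01],[0.0,0.0,0.72],0],[[-0.9,0.25,0.0],[0.0,0.0,0.72],0],[[-0.89,0.3,0.0],[0.0,0.0,0.72],0],[[-0.87,0.34,0.0],[0.0,0.0,0.72],0],[[-0.85,0.39,0.0],[0.0,0.0,0.72],0]]
[[[0.0,0.0,0.78],[0.0,0.0,0.0],0],[[0.0,0.0,0.77],[0.0,0.0,0.0],0],[[0.0,0.0,0.78],[0.0,0.0,0.0],0],[[0.0,0.0,0.77],[0.0,0.0,0.0],0]]
[[ 6.33151110e-01 -4.13808521e-01  1.11022302e-16]
 [ 5.54315714e-01 -4.48888290e-01  0.00000000e+00]] [[ 0.62975557 -0.40564584  0.17      ]] [[ 0.63370985 -0.40015533  0.        ]]
```

Emit:
{"op": "carry_out", "data": {
  "motion": [
    [[-0.7, -0.62, 0.0], [0.0, 0.0, 0.72], 0],
    [[-0.73, -0.59, 0.0], [0.0, 0.0, 0.72], 0],
    [[-0.76, -0.55, 0.0], [0.0, 0.0, 0.72], 0],
    [[-0.78, -0.51, 0.0], [0.0, 0.0, 0.71], 0],
    [[-0.81, -0.48, 0.0], [0.0, 0.0, 0.72], 0],
    [[-0.83, -0.43, 0.0], [0.0, 0.0, 0.72], 0],
    [[-0.85, -0.39, 0.0], [0.0, 0.0, 0.72], 0],
    [[-0.88, -0.34, 0.0], [0.0, 0.0, 0.72], 0],
    [[-0.88, -0.3, 0.0], [0.0, 0.0, 0.72], 0],
    [[-0.9, -0.26, 0.0], [0.0, 0.0, 0.72], 0],
    [[-0.92, -0.21, 0.0], [0.0, 0.0, 0.71], 0],
    [[-0.92, -0.17, 0.0], [0.0, 0.0, 0.72], 0]
  ],
  "force": 20
}}

```text
clock: 1.6
ee_pos: [0.4431, 0.1473, 0.184]
ee_rot: [0.501, 0.865, -0.0, -0.0]
wrist_force: [0.8, 0.0, -1.0]
opening: 0.007
grasp_force: 0.0
```

Emit:
{"op": "carry_out", "data": {
  "motion": [
    [[-0.93, -0.11, 0.0], [0.0, 0.0, 0.72], 0],
    [[-0.93, -0.08, 0.0], [0.0, 0.0, 0.72], 0],
    [[-0.94, -0.02, 0.0], [0.0, 0.0, 0.72], 0],
    [[-0.94, 0.02, 0.0], [0.0, 0.0, 0.72], 0],
    [[-0.93, 0.07, 0.0], [0.0, 0.0, 0.72], 0],
    [[-0.93, 0.12, 0.0], [0.0, 0.0, 0.72], 0],
    [[-0.92, 0.16, 0.0], [0.0, 0.0, 0.71], 0],
    [[-0.92, 0.21, 0.0], [0.0, 0.0, 0.72], 0],
    [[-0.9, 0.25, 0.0], [0.0, 0.0, 0.72], 0],
    [[-0.89, 0.3, 0.0], [0.0, 0.0, 0.72], 0],
    [[-0.87, 0.34, 0.0], [0.0, 0.0, 0.72], 0],
    [[-0.85, 0.39, 0.0], [0.0, 0.0, 0.72], 0]
  ]
}}

```text
clock: 3.1
ee_pos: [0.6164, -0.2674, 0.1836]
ee_rot: [0.735, 0.678, -0.0, -0.001]
wrist_force: [0.9, 0.6, -0.3]
opening: 0.009
grasp_force: 0.0
```

Run:
```python
from h import *
rpt();c=camera_info("wrist");print(c)
cv2.imwrite("pics/w1.png",grab_frame("wrist")[:,:,::-1])
plan([((.616,-.267,.060),frame(U,D),4)],0)
```

```text
t 3.10 tcp [ 0.6164 -0.2674  0.1836] q [-0.527  0.333  1.392  0.     1.418 -0.445] F [ 0.9  0.6 -0.3] op 0.009 g 0.0
x [0.082 0.997 0.001] y [ 0.997 -0.082 -0.001] z [-0.001  0.001 -1.   ]
{'fov_y': 65.70646984690485, 'cx': 312.5636066109052, 'cy': 246.6174198441107, 'world_from_camera': array([[ 9.96578487e-01, -7.93004949e-02, -2.32970141e-02,
         6.23700531e-01],
       [-8.26513131e-02, -9.57127749e-01, -2.77624265e-01,
        -1.91490921e-01],
       [-2.82477055e-04,  2.78599899e-01, -9.60407214e-01,
         3.84160618e-01],
       [ 0.00000000e+00,  0.00000000e+00,  0.00000000e+00,
         1.00000000e+00]])}
max 0.77 n 4
[[[0.03,-0.01,0.77],[0.0,0.01,-0.02],0],[[0.03,-0.01,0.77],[0.0,0.01,-0.03],0],[[0.03,-0.01,0.77],[0.0,0.0,-0.02],0],[[0.03,-0.01,0.77],[0.0,0.01,-0.02],0]]
```

View pics/w1.png

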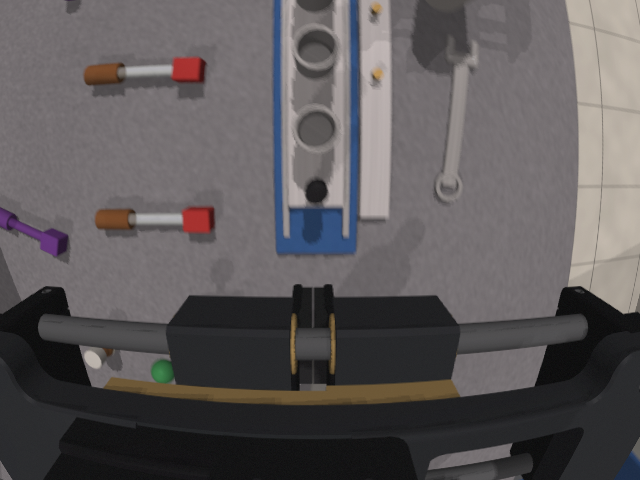

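The wrist view shows the knob top at about (316,190), cup 1 at (317,128) and the shut fingers at (313,345), in line with the carriage.

Run:
```python
from h import *
print(onplane("wrist",[[316,190]],.082),onplane("wrist",[[317,128],[317,47]],.077))
```

```text
[[ 0.62407301 -0.23589945  0.082     ]] [[ 0.62929583 -0.18543628  0.077     ]
 [ 0.63526933 -0.11720064  0.077     ]]
```

Emit:
{"op": "carry_out", "data": {
  "motion": [
    [[0.0, 0.0, 0.77], [0, 0, 0], 0],
    [[0.0, 0.0, 0.77], [0, 0, 0], 0],
    [[0.0, 0.0, 0.77], [0, 0, 0], 0],
    [[0.0, 0.0, 0.77], [0, 0, 0], 0],
    [[0, 0, 0], [0, 0, 0], 0]
  ]
}}

```text
clock: 3.78
ee_pos: [0.6135, -0.2647, 0.0572]
ee_rot: [0.735, 0.678, -0.001, -0.004]
wrist_force: [0.5, 0.1, -0.5]
opening: 0.004
grasp_force: 0.0
```

Emit:
{"op": "carry_out", "data": {
  "motion": [
    [[0.3, 0.07, 0], [0, 0, 0], 0],
    [[0.3, 0.07, 0], [0, 0, 0], 0],
    [[0.3, 0, 0], [0, 0, 0], 0],
    [[0.3, 0, 0], [0, 0, 0], 0],
    [[0.3, 0, 0], [0, 0, 0], 0]
  ]
}}

```text
clock: 4.4
ee_pos: [0.6269, -0.206, 0.0614]
ee_rot: [0.735, 0.678, 0.0, 0.0]
wrist_force: [-0.0, -0.0, 1.0]
opening: 0.003
grasp_force: 0.0
```

Emit:
{"op": "carry_out", "data": {
  "motion": [
    [[0.12, 0, 0], [0, 0, 0], 0],
    [[0.12, 0, 0], [0, 0, 0], 0]
  ]
}}

```text
clock: 4.65
ee_pos: [0.6275, -0.1973, 0.0611]
ee_rot: [0.735, 0.678, -0.0, 0.0]
wrist_force: [-0.8, 0.9, -0.3]
opening: 0.007
grasp_force: 0.0
```

Emit:
{"op": "carry_out", "data": {
  "motion": [
    [[0.06, 0, 0], [0, 0, 0], 0],
    [[0, 0, 0], [0, 0, 0], 0]
  ]
}}

```text
clock: 4.9
ee_pos: [0.6277, -0.1952, 0.0611]
ee_rot: [0.735, 0.678, -0.0, -0.0]
wrist_force: [-0.7, -0.2, -0.3]
opening: 0.002
grasp_force: 0.0
```

Run:
```python
from h import *
rpt();im=grab_frame("top")
for a,ce,b in blobs(mask(im,"orange"),100):print(a,ce,onplane("top",ce,.022),b)
s=grab_frame("scene")
cv2.imwrite("pics/p2.png",np.vstack([cv2.resize(im[140:225,230:460],None,fx=3.4,fy=3.4,interpolation=3),cv2.resize(s[200:380,165:395],(782,306*2))[:300]])[:,:,::-1])
```

```text
t 4.90 tcp [ 0.6277 -0.1952  0.0611] q [-0.421  0.403  1.54  -0.     1.199 -0.341] F [-0.7 -0.2 -0.3] op 0.002 g 0.0
x [ 0.08   0.997 -0.   ] y [ 0.997 -0.08  -0.   ] z [-0. -0. -1.]
430 [283.7 181. ] [[0.64512905 0.09357757 0.022     ]] [270 171  28  20]
122 [425.  290.2] [[ 0.39182522 -0.24426818  0.022     ]] [421 282   9  17]
```

View pics/p2.png

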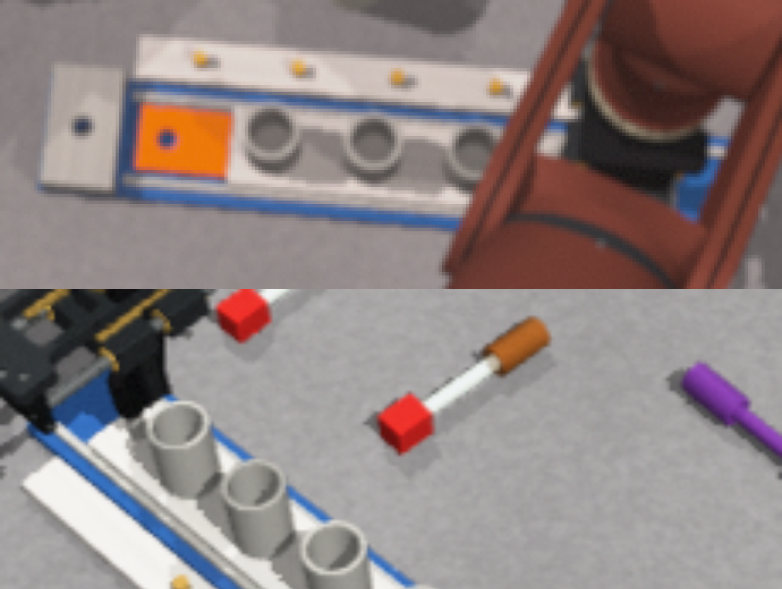

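Run:
```python
from h import *
o=get_obs();p=o["ee_pos"]
P=np.array([p,p+[0,0,.05],[.6195,-.23,.067],[.6195,-.23,.082]])
px=proj("scene",P);print(px)
s=grab_frame("scene")
a=cv2.resize(s[190:290,150:280],(780,600),interpolation=cv2.INTER_CUBIC)
for q in px: cv2.circle(a,tuple(((q-[150,190])*6).astype(int)),4,(255,0,255),1)
cv2.imwrite("pics/p3.png",a[:,:,::-1])
print(proj("wrist",[p,p-[0,0,-.019]]))
```

```text
[[210.91747923 240.93225506]
 [206.5675098  226.30050365]
 [201.8900479  229.46161124]
 [200.53254913 225.10945362]]
[[310.92475913 276.70882338]
 [310.80037152 289.47656264]]
```

View pics/p3.png

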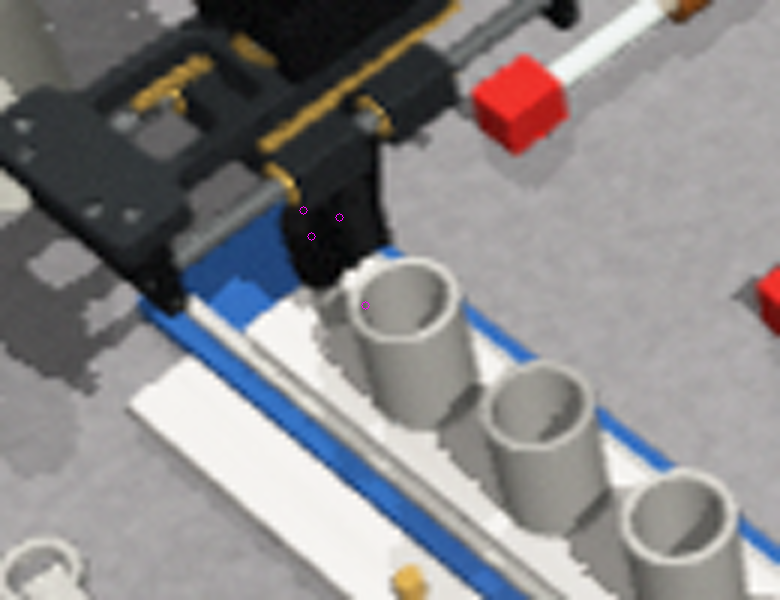

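The carriage has not moved (tongue blob is still at 283.7,181.0). The fingers seem to have passed over the knob, so the real tips may sit higher than the reported TCP. I'll back off and check the tip height.

Emit:
{"op": "carry_out", "data": {
  "motion": [
    [[-0.6, -0.1, 0], [0, 0, 0], 0],
    [[-0.6, -0.1, 0], [0, 0, 0], 0],
    [[-0.7, 0, 0], [0, 0, 0], 0],
    [[0, 0, 0], [0, 0, 0], 0]
  ]
}}

```text
clock: 5.55
ee_pos: [0.6127, -0.2741, 0.0613]
ee_rot: [0.736, 0.677, -0.0, 0.0]
wrist_force: [-0.9, 0.3, 0.2]
opening: 0.004
grasp_force: 0.0
```

Run:
```python
from h import *
o,_=rpt();p=o["ee_pos"]
P=np.array([p,p+[0,0,.04],[.6195,-.23,.067],[.6195,-.23,.082]])
px=proj("scene",P);print(px)
s=grab_frame("scene")
a=cv2.resize(s[170:270,130:260],(780,600),interpolation=cv2.INTER_CUBIC)
a=np.clip(a.astype(float)*2.2,0,255).astype(np.uint8)
for q in px: cv2.circle(a,tuple(((q-[130,170])*6).astype(int)),4,(255,0,255),1)
cv2.imwrite("pics/p4.png",a[:,:,::-1])
```

```text
t 5.55 tcp [ 0.6127 -0.2741  0.0613] q [-5.380e-01  4.330e-01  1.500e+00 -1.000e-03  1.209e+00 -4.530e-01] F [-0.9  0.3  0.2] op 0.004 g 0.0
x [ 0.084  0.996 -0.001] y [ 0.996 -0.084  0.   ] z [ 0.    -0.001 -1.   ]
[[190.75393913 220.04889008]
 [186.81443037 208.20937915]
 [201.8900479  229.46161124]
 [200.53254913 225.10945362]]
```

View pics/p4.png

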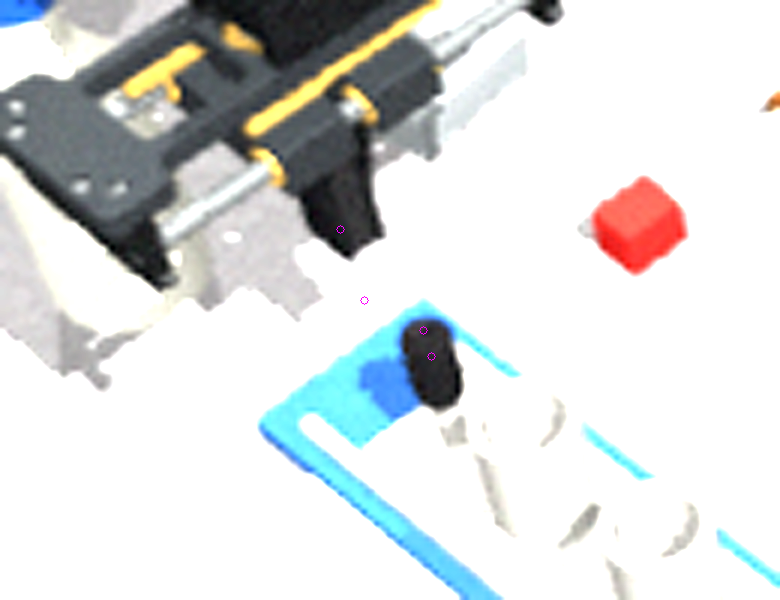

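The tips sit about 36 mm above the reported TCP. The tip centre is at crop (345,238), while the TCP projects to (364,300). I'll descend 35 mm and push. That is safe whichever is true, since the bed is only 10 mm high.

Emit:
{"op": "carry_out", "data": {
  "motion": [
    [[0, 0.07, 0.3], [0, 0, 0], 0],
    [[0, 0.07, 0.3], [0, 0, 0], 0],
    [[0, 0, 0.27], [0, 0, 0], 0],
    [[0.2, 0, 0], [0, 0, 0], 0],
    [[0.2, 0, 0], [0, 0, 0], 0],
    [[0.2, 0, 0], [0, 0, 0], 0],
    [[0.2, 0, 0], [0, 0, 0], 0]
  ]
}}

```text
clock: 6.48
ee_pos: [0.622, -0.2388, 0.0268]
ee_rot: [0.735, 0.678, -0.0, 0.001]
wrist_force: [-1.0, -3.2, -1.4]
opening: 0.004
grasp_force: 1.5
```

Emit:
{"op": "carry_out", "data": {
  "motion": [
    [[0.2, 0, 0], [0, 0, 0], 0],
    [[0.2, 0, 0], [0, 0, 0], 0],
    [[0.2, 0, 0], [0, 0, 0], 0]
  ]
}}

```text
clock: 6.85
ee_pos: [0.6239, -0.2145, 0.0266]
ee_rot: [0.735, 0.678, 0.0, 0.0]
wrist_force: [-0.1, -3.3, -1.4]
opening: 0.006
grasp_force: 1.6
```

Run:
```python
from h import *
rpt();im=grab_frame("top")
for a,ce,b in blobs(mask(im,"orange"),10):print(a,ce,onplane("top",ce,.022),b)
```

```text
t 6.85 tcp [ 0.6239 -0.2145  0.0266] q [-0.451  0.448  1.551 -0.     1.143 -0.37 ] F [-0.1 -3.3 -1.4] op 0.006 g 1.6
x [ 0.08   0.997 -0.   ] y [ 0.997 -0.08   0.   ] z [ 0. -0. -1.]
268 [273.6 180.2] [[0.64656354 0.11778808 0.022     ]] [265 171  17  19]
53 [222.  284.5] [[0.39476283 0.23034614 0.022     ]] [220 278   6  15]
43 [427.4 291.1] [[ 0.38984985 -0.24986938  0.022     ]] [425 283   5  16]
```

Emit:
{"op": "carry_out", "data": {
  "motion": [
    [[0.2, 0, 0], [0, 0, 0], 0],
    [[0.2, 0, 0], [0, 0, 0], 0],
    [[0.1, 0, 0], [0, 0, 0], 0]
  ]
}}

```text
clock: 7.28
ee_pos: [0.6254, -0.1943, 0.0265]
ee_rot: [0.735, 0.678, 0.0, 0.0]
wrist_force: [-0.2, -3.1, 0.9]
opening: 0.001
grasp_force: 1.6
```

Emit:
{"op": "carry_out", "data": {
  "motion": [
    [[0.05, 0, 0], [0, 0, 0], 0],
    [[0.05, 0, 0], [0, 0, 0], 0]
  ]
}}

```text
clock: 7.52
ee_pos: [0.6255, -0.1931, 0.0267]
ee_rot: [0.735, 0.678, -0.001, 0.001]
wrist_force: [-2.8, -12.1, 0.3]
opening: 0.004
grasp_force: 6.1
```

Emit:
{"op": "carry_out", "data": {
  "motion": [
    [[0.05, 0, 0], [0, 0, 0], 0],
    [[0.05, 0, 0], [0, 0, 0], 0]
  ]
}}

```text
clock: 7.78
ee_pos: [0.6256, -0.1931, 0.0268]
ee_rot: [0.735, 0.678, -0.003, 0.003]
wrist_force: [-3.1, -23.6, -3.2]
opening: 0.006
grasp_force: 11.6
```

The carriage is home: reaction 23 N at the stop and no further motion. Next I'll back off and touch the bench at a free spot to measure the true tip height.

Emit:
{"op": "carry_out", "data": {
  "motion": [
    [[-0.35, 0, 0], [0, 0, 0], 0],
    [[0, 0, -1], [0, 0, 0], 0],
    [[0, 0, -1], [0, 0, 0], 0],
    [[0, 0, -1], [0, 0, 0], 0],
    [[0, 0, -0.5], [0, 0, 0], 0]
  ]
}}

```text
clock: 8.4
ee_pos: [0.6261, -0.2007, 0.169]
ee_rot: [0.735, 0.678, 0.001, 0.001]
wrist_force: [0.3, 0.5, -0.8]
opening: 0.007
grasp_force: 0.0
```

Run:
```python
from h import *
rpt();im=grab_frame("top")
for a,ce,b in blobs(mask(im,"orange"),10):print(a,ce)
plan([((.60,.285,.166),frame(U,D),13),((.60,.285,.04),frame(U,D),6)],0)
```

```text
t 8.40 tcp [ 0.6261 -0.2007  0.169 ] q [-4.310e-01  3.040e-01  1.455e+00  1.000e-03  1.379e+00 -3.510e-01] F [ 0.3  0.5 -0.8] op 0.007 g 0.0
x [0.08  0.997 0.   ] y [ 0.997 -0.08   0.003] z [ 0.003 -0.    -1.   ]
113 [269.  179.8]
50 [221.8 284.9]
75 [426.3 291.2]
max 0.93 n 19
[[[0.93,-0.13,0.01],[0.01,0.0,0.0],0],[[0.93,-0.12,0.01],[0.0,0.0,0.0],0],[[0.92,-0.13,0.0],[0.01,0.0,0.0],0],[[0.93,-0.13,0.01],[0.0,0.0,0.0],0],[[0.93,-0.12,0.01],[0.01,0.01,0.0],0],[[0.93,-0.13,0.01],[0.01,0.0,0.0],0],[[0.92,-0.12,0.01],[0.0,0.0,0.0],0],[[0.93,-0.13,0.01],[0.01,0.0,0.0],0],[[0.93,-0.13,0.01],[0.01,0.0,0.0],0],[[0.93,-0.12,0.01],[0.0,0.0,0.0],0],[[0.93,-0.13,0.01],[0.01,0.0,0.0],0],[[0.92,-0.13,0.0],[0.0,0.0,0.0],0]]
[[[0.93,-0.12,0.01],[0.01,0.01,0.0],0],[[0.0,0.0,0.53],[0.0,0.0,0.0],0],[[0.0,0.0,0.52],[0.0,0.0,0.0],0],[[0.0,0.0,0.53],[0.0,0.0,0.0],0],[[0.0,0.0,0.52],[0.0,0.0,0.0],0],[[0.0,0.0,0.53],[0.0,0.0,0.0],0],[[0.0,0.0,0.52],[0.0,0.0,0.0],0]]
```

Emit:
{"op": "carry_out", "data": {
  "motion": [
    [[0.93, -0.13, 0.01], [0, 0, 0], 0],
    [[0.93, -0.13, 0.01], [0, 0, 0], 0],
    [[0.93, -0.13, 0], [0, 0, 0], 0],
    [[0.93, -0.13, 0], [0, 0, 0], 0],
    [[0.93, -0.13, 0], [0, 0, 0], 0],
    [[0.93, -0.13, 0], [0, 0, 0], 0],
    [[0.93, -0.13, 0], [0, 0, 0], 0],
    [[0.93, -0.13, 0], [0, 0, 0], 0],
    [[0.93, -0.13, 0], [0, 0, 0], 0],
    [[0.93, -0.13, 0], [0, 0, 0], 0],
    [[0.93, -0.13, 0], [0, 0, 0], 0],
    [[0.93, -0.13, 0], [0, 0, 0], 0]
  ]
}}

```text
clock: 9.95
ee_pos: [0.5971, 0.2503, 0.1632]
ee_rot: [0.735, 0.678, -0.001, -0.001]
wrist_force: [0.4, 0.5, 0.0]
opening: 0.002
grasp_force: 0.0
```

Emit:
{"op": "carry_out", "data": {
  "motion": [
    [[0.93, -0.13, 0], [0, 0, 0], 0],
    [[0, 0, 1], [0, 0, 0], 0],
    [[0, 0, 1], [0, 0, 0], 0],
    [[0, 0, 1], [0, 0, 0], 0],
    [[0, 0, 0.6], [0, 0, 0], 0],
    [[0, 0, 0], [0, 0, 0], 0]
  ]
}}

```text
clock: 10.7
ee_pos: [0.5925, 0.2856, 0.0168]
ee_rot: [0.735, 0.678, -0.004, -0.002]
wrist_force: [-0.8, 0.4, 0.3]
opening: 0.004
grasp_force: 0.0
```

Emit:
{"op": "carry_out", "data": {
  "motion": [
    [[0, 0, 0.2], [0, 0, 0], 0],
    [[0, 0, 0.2], [0, 0, 0], 0],
    [[0, 0, 0.1], [0, 0, 0], 0]
  ]
}}

```text
clock: 11.08
ee_pos: [0.5964, 0.2867, 0.0017]
ee_rot: [0.735, 0.678, 0.0, 0.0]
wrist_force: [-0.7, 1.1, 0.1]
opening: 0.003
grasp_force: 0.0
```

Run:
```python
from h import *
o,_=rpt();p=o["ee_pos"]
P=np.array([p,p+[0,0,.035]])
px=proj("scene",P);print(px)
s=grab_frame("scene");u,v=px[1].astype(int)
a=cv2.resize(s[v-50:v+50,u-65:u+65],(780,600),interpolation=cv2.INTER_CUBIC)
a=np.clip(a.astype(float)*2.2,0,255).astype(np.uint8)
for q in px: cv2.circle(a,tuple(((q-[u-65,v-50])*6).astype(int)),4,(255,0,255),1)
cv2.imwrite("pics/p5.png",a[:,:,::-1])
```

```text
t 11.07 tcp [0.5964 0.2867 0.0017] q [0.329 0.483 1.554 0.    1.104 0.409] F [-0.7  1.1  0.1] op 0.003 g 0.0
x [0.08  0.997 0.   ] y [ 0.997 -0.08   0.   ] z [ 0.  0. -1.]
[[405.78554971 368.38202472]
 [408.36000182 360.86487373]]
```

View pics/p5.png

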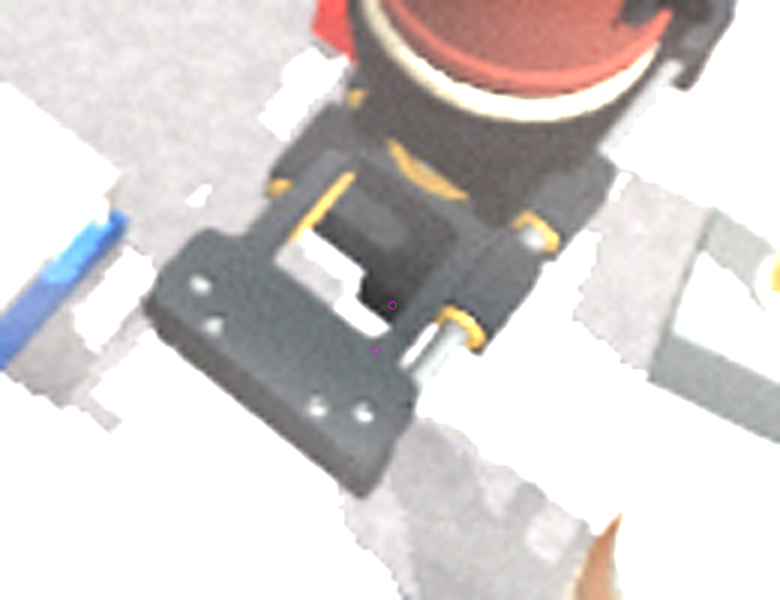

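There is still no contact at a reported TCP z of 0.0017, so the tips really are higher. I'll keep going down slowly.

Emit:
{"op": "carry_out", "data": {
  "motion": [
    [[0, 0, 0.2], [0, 0, 0], 0],
    [[0, 0, 0.2], [0, 0, 0], 0],
    [[0, 0, 0.1], [0, 0, 0], 0]
  ]
}}

```text
clock: 11.5
ee_pos: [0.5957, 0.2864, -0.0194]
ee_rot: [0.735, 0.678, -0.001, -0.0]
wrist_force: [-0.3, -0.2, 0.3]
opening: 0.008
grasp_force: 0.0
```

Emit:
{"op": "carry_out", "data": {
  "motion": [
    [[0, 0, 0.1], [0, 0, 0], 0],
    [[0, 0, 0.05], [0, 0, 0], 0]
  ]
}}

```text
clock: 11.75
ee_pos: [0.5961, 0.2866, -0.0248]
ee_rot: [0.735, 0.678, -0.0, -0.0]
wrist_force: [0.1, 0.4, 0.2]
opening: 0.004
grasp_force: 0.0
```

Emit:
{"op": "carry_out", "data": {
  "motion": [
    [[0, 0, 0.05], [0, 0, 0], 0],
    [[0, 0, 0.05], [0, 0, 0], 0]
  ]
}}

```text
clock: 12.0
ee_pos: [0.5964, 0.2866, -0.0284]
ee_rot: [0.735, 0.678, 0.0, 0.0]
wrist_force: [-0.2, 0.1, 0.3]
opening: 0.003
grasp_force: 0.0
```

Emit:
{"op": "carry_out", "data": {
  "motion": [
    [[0, 0, 0.05], [0, 0, 0], 0],
    [[0, 0, 0.05], [0, 0, 0], 0]
  ]
}}

```text
clock: 12.25
ee_pos: [0.5963, 0.2866, -0.0325]
ee_rot: [0.735, 0.678, 0.0, 0.0]
wrist_force: [-0.8, -0.1, 0.1]
opening: 0.006
grasp_force: 0.0
```

Emit:
{"op": "carry_out", "data": {
  "motion": [
    [[0, 0, 0.04], [0, 0, 0], 0],
    [[0, 0, 0.04], [0, 0, 0], 0]
  ]
}}

```text
clock: 12.5
ee_pos: [0.5962, 0.2866, -0.0358]
ee_rot: [0.735, 0.678, 0.0, 0.0]
wrist_force: [-0.6, 0.4, -0.6]
opening: 0.002
grasp_force: 0.0
```

Emit:
{"op": "carry_out", "data": {
  "motion": [
    [[0, 0, 0.04], [0, 0, 0], 0],
    [[0, 0, 0], [0, 0, 0], 0]
  ]
}}

```text
clock: 12.75
ee_pos: [0.5961, 0.2865, -0.0375]
ee_rot: [0.735, 0.678, -0.0, -0.0]
wrist_force: [0.2, 0.2, 0.5]
opening: 0.004
grasp_force: 0.0
```

Emit:
{"op": "carry_out", "data": {
  "motion": [
    [[0, 0, 0.04], [0, 0, 0], 0],
    [[0, 0, 0], [0, 0, 0], 0]
  ]
}}

```text
clock: 13.0
ee_pos: [0.5964, 0.2866, -0.0378]
ee_rot: [0.735, 0.678, -0.0, 0.0]
wrist_force: [-3.4, -1.8, 6.4]
opening: 0.009
grasp_force: 3.2
```

Emit:
{"op": "carry_out", "data": {
  "motion": [
    [[0, 0, 0.04], [0, 0, 0], 0],
    [[0, 0, 0], [0, 0, 0], 0]
  ]
}}

```text
clock: 13.25
ee_pos: [0.5964, 0.2866, -0.0378]
ee_rot: [0.735, 0.678, -0.0, 0.0]
wrist_force: [-7.8, -2.4, 16.5]
opening: 0.005
grasp_force: 8.0
```

Emit:
{"op": "carry_out", "data": {
  "motion": [
    [[0, 0, 0.04], [0, 0, 0], 0],
    [[0, 0, 0], [0, 0, 0], 0]
  ]
}}

```text
clock: 13.5
ee_pos: [0.5964, 0.2866, -0.0379]
ee_rot: [0.735, 0.678, -0.0, 0.0]
wrist_force: [-12.0, -5.4, 26.7]
opening: 0.005
grasp_force: 12.9
```

The bench is touched at a reported z of −0.0378, so the real tips lie 38 mm behind the reported TCP. I'll correct for that from here on. Next I'll fit the arm kinematics from the logged joints to plan the cell-standing turns, and plan the way to the pin.

```bash
cat >> h.py <<'E'
OFF=.038
def tipz(z): return z-OFF      # nominal TCP z for a wanted true tip z, tool down
def fkfit():
    L=np.loadtxt("log.txt");A=[];b=[]
    for l in L:
        q=l[:6];p=l[6:9]
        if abs(q[3])>.01: continue
        s2,c2=np.sin(q[1]),np.cos(q[1]);s3,c3=np.sin(q[1]+q[2]),np.cos(q[1]+q[2]);s5,c5=np.sin(q[1]+q[2]+q[4]),np.cos(q[1]+q[2]+q[4])
        A+=[[1,0,s2,s3,c3],[0,1,c2,c3,-s3]];b+=[np.hypot(p[0],p[1]),p[2]]
    x,res,rk,_=np.linalg.lstsq(np.array(A),np.array(b),rcond=None)
    return x,np.array(A)@x-b
E
python3 - <<'E'
from h import *
o,_=rpt();x,e=fkfit();print(x.round(4),e.round(4))
print("jar",onplane("top",[[148,172]],.11),onplane("scene",[[462,405]],.11))
M=frame(N,D)
plan([((.596,.2866,.03),frame(U,D),2),((.55,.34,.11),M,22),((.519,.384,.11),M,2)],.5)
E
```

```text
t 13.50 tcp [ 0.5964  0.2866 -0.0379] q [ 0.329  0.538  1.562 -0.     1.043  0.409] F [-12.   -5.4  26.7] op 0.005 g 12.9
x [ 0.08   0.997 -0.001] y [ 0.997 -0.08  -0.   ] z [-0.    -0.001 -1.   ]
[ 0.0047 -0.0696  0.4122  0.5478  0.0531] [ 0.0005  0.      0.0007  0.      0.0001 -0.     -0.0001 -0.     -0.0001
 -0.     -0.0012  0.     -0.0002 -0.      0.0003 -0.    ]
jar [[0.63864308 0.39222795 0.11      ]] [[0.64367286 0.40297388 0.11      ]]
max 1.03 n 26
[[[0.0,-0.01,-0.85],[0.0,0.0,0.0],0.5],[[0.0,0.0,-0.85],[-0.01,0.01,0.0],0.5],[[0.06,-0.06,-0.09],[0.0,0.0,1.02],0.5],[[0.05,-0.06,-0.09],[0.0,0.0,1.03],0.5],[[0.05,-0.06,-0.09],[0.0,0.0,1.02],0.5],[[0.04,-0.07,-0.09],[0.0,0.0,1.02],0.5],[[0.04,-0.07,-0.09],[0.0,0.0,1.02],0.5],[[0.03,-0.07,-0.09],[0.0,0.0,1.03],0.5],[[0.03,-0.08,-0.1],[0.0,0.0,1.02],0.5],[[0.02,-0.07,-0.09],[0.0,0.0,1.02],0.5],[[0.02,-0.08,-0.09],[0.0,0.0,1.03],0.5],[[0.01,-0.08,-0.09],[0.0,0.0,1.02],0.5]]
[[[0.0,-0.08,-0.09],[0.0,0.0,1.02],0.5],[[0.0,-0.08,-0.09],[0.0,0.0,1.02],0.5],[[-0.01,-0.08,-0.09],[0.0,0.0,1.03],0.5],[[-0.01,-0.08,-0.09],[0.0,0.0,1.02],0.5],[[-0.02,-0.08,-0.09],[0.0,0.0,1.02],0.5],[[-0.02,-0.08,-0.09],[0.0,0.0,1.03],0.5],[[-0.03,-0.07,-0.09],[0.0,0.0,1.02],0.5],[[-0.03,-0.07,-0.09],[0.0,0.0,1.02],0.5],[[-0.04,-0.07,-0.1],[0.0,0.0,1.02],0.5],[[-0.04,-0.07,-0.09],[0.0,0.0,1.03],0.5],[[-0.05,-0.06,-0.09],[0.0,0.0,1.02],0.5],[[-0.05,-0.06,-0.09],[0.0,0.0,1.02],0.5]]
[[[-0.43,-0.52,0.0],[0.0,0.0,0.0],0.5],[[-0.44,-0.52,0.0],[0.0,0.0,0.0],0.5]]
```

Emit:
{"op": "carry_out", "data": {
  "motion": [
    [[0, 0, -0.93], [0, 0, 0], 0],
    [[0, 0, -0.93], [0, 0, 0], 0.5],
    [[0, 0, -0.93], [0, 0, 0], 0.5],
    [[0, 0, -0.93], [0, 0, 0], 0.5],
    [[0, 0, 0], [0, 0, 1], 0.5],
    [[0, 0, 0], [0, 0, 1], 0.5],
    [[0, 0, 0], [0, 0, 1], 0.5],
    [[0, 0, 0], [0, 0, 1], 0.5],
    [[0, 0, 0], [0, 0, 1], 0.5],
    [[0, 0, 0], [0, 0, 1], 0.5],
    [[0, 0, 0], [0, 0, 1], 0.5],
    [[0, 0, 0], [0, 0, 1], 0.5]
  ]
}}

```text
clock: 15.0
ee_pos: [0.5962, 0.2866, 0.1067]
ee_rot: [0.894, 0.448, 0.0, 0.0]
wrist_force: [0.0, 0.5, 0.3]
opening: 0.5
grasp_force: 0.0
```

Emit:
{"op": "carry_out", "data": {
  "motion": [
    [[0, 0, 0], [0, 0, 1], 0.5],
    [[0, 0, 0], [0, 0, 1], 0.5],
    [[0, 0, 0], [0, 0, 1], 0.5],
    [[0, 0, 0], [0, 0, 1], 0.5],
    [[0, 0, 0], [0, 0, 1], 0.5],
    [[0, 0, 0], [0, 0, 1], 0.5],
    [[0, 0, 0], [0, 0, 1], 0.5],
    [[0, 0, 0], [0, 0, 1], 0.5],
    [[0, 0, 0], [0, 0, 1], 0.5],
    [[0, 0, 0], [0, 0, 1], 0.5],
    [[0, 0, 0], [0, 0, 1], 0.5],
    [[0, 0, 0], [0, 0, 1], 0.5]
  ]
}}

```text
clock: 16.5
ee_pos: [0.5962, 0.2866, 0.1068]
ee_rot: [0.999, 0.046, 0.0, -0.0]
wrist_force: [-0.4, 0.4, -0.8]
opening: 0.5
grasp_force: 0.0
```

Emit:
{"op": "carry_out", "data": {
  "motion": [
    [[-0.3, -0.5, 0], [0, 0, 1], 0.5],
    [[-0.55, -0.5, 0], [0, 0, 1], 0.5],
    [[-0.55, -0.5, 0], [0, 0, 0.5], 0.5],
    [[-0.55, -0.5, 0], [0, 0, 0], 0.5],
    [[0, -0.4, 0], [0, 0, 0], 0.5],
    [[0, 0, 0], [0, 0, 0], 0.5]
  ]
}}

```text
clock: 17.25
ee_pos: [0.5205, 0.3843, 0.107]
ee_rot: [0.999, -0.039, 0.001, -0.0]
wrist_force: [1.1, 0.1, -0.1]
opening: 0.498
grasp_force: 0.0
```

Run:
```python
from h import *
rpt();info=camera_info("wrist");im=grab_frame("wrist")
for a,ce,b in blobs(mask(im,"yellow"),20):print(a,ce,b,onplane("wrist",ce,.081,info))
print(proj("wrist",[(.519,.384,.081)],info))
top=grab_frame("top");s=grab_frame("scene")
for n,i in(("top",top),("scene",s)):print([(a,ce,b) for a,ce,b in blobs(mask(i,"yellow"),10)])
cv2.imwrite("pics/w2.png",im[:,:,::-1])
plan([((.519,.384,.111),frame(N,D),2)],.5)
```

```text
t 17.25 tcp [0.5205 0.3843 0.107 ] q [ 0.514  0.332  1.539 -0.     1.269  2.164] F [ 1.1  0.1 -0.1] op 0.498 g 0.0
x [ 0.997 -0.079  0.001] y [-0.079 -0.997 -0.   ] z [ 0.001  0.    -1.   ]
745 [314. 257.] [302 239  26  36] [[0.52524821 0.38291704 0.081     ]]
[[313.08560647 266.32742159]]
[]
[(591, array([48.4, 45.8]), array([29, 36, 40, 20], dtype=int32)), (91, array([479.5, 352.1]), array([475, 346,  10,  15], dtype=int32))]
max 0.06 n 2
[[[-0.02,-0.01,-0.06],[0.0,0.0,-0.01],0.5],[[-0.02,-0.02,-0.05],[0.01,0.0,0.0],0.5]]
```

View pics/w2.png

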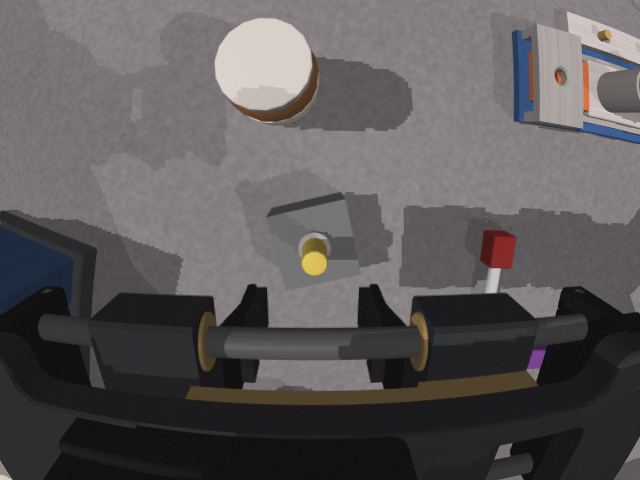

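The wrist view shows the yellow head top at (314,263), where it was expected (313,266), centred between the fingers. The bridge hole is at (561,76).

Emit:
{"op": "carry_out", "data": {
  "motion": [
    [[0, 0, 0.75], [0, 0, 0], 0.5],
    [[0, 0, 0.75], [0, 0, 0], 0.5],
    [[0, 0, 0.73], [0, 0, 0], 0.5],
    [[0, 0, 0], [0, 0, 0], 0.5],
    [[0, 0, 0], [0, 0, 0], 0],
    [[0, 0, 0], [0, 0, 0], 0],
    [[0, 0, 0], [0, 0, 0], 0],
    [[0, 0, 0], [0, 0, 0], 0]
  ],
  "force": 25
}}

```text
clock: 18.4
ee_pos: [0.5205, 0.3838, 0.0187]
ee_rot: [0.999, -0.04, 0.001, -0.0]
wrist_force: [0.3, -0.9, 2.3]
opening: 0.195
grasp_force: 25.0
```

Run:
```python
from h import *
rpt()
s=grab_frame("scene");print([(a,ce,b) for a,ce,b in blobs(mask(s,"yellow"),5)])
```

```text
t 18.40 tcp [0.5205 0.3838 0.0187] q [ 0.514  0.429  1.593 -0.     1.118  2.165] F [ 0.3 -0.9  2.3] op 0.195 g 25.0
x [ 0.997 -0.08   0.002] y [-0.08  -0.997 -0.001] z [ 0.002  0.001 -1.   ]
[(590, array([48.3, 45.8]), array([29, 36, 39, 20], dtype=int32)), (7, array([217.6, 286.1]), array([216, 285,   4,   3], dtype=int32)), (7, array([240. , 305.3]), array([239, 304,   3,   3], dtype=int32)), (7, array([264. , 325.3]), array([263, 324,   3,   3], dtype=int32)), (9, array([289., 347.]), array([288, 346,   3,   3], dtype=int32)), (61, array([479. , 353.6]), array([475, 348,  10,  13], dtype=int32))]
```

Run:
```python
from h import *
M=frame(N,D);p=get_obs()["ee_pos"]
plan([((p[0],p[1],.0887),M,2),((.6506,.1645,.0887),M,8),((.6506,.1645,.062),M,2)],0)
```

```text
max 0.88 n 12
[[[0.0,0.0,-0.88],[-0.01,-0.01,0.0],0],[[0.0,0.0,-0.87],[0.0,-0.01,0.0],0],[[0.46,0.65,0.0],[0.0,0.0,0.0],0],[[0.46,0.65,0.0],[0.0,0.0,0.0],0],[[0.46,0.65,0.0],[0.0,0.0,0.0],0],[[0.46,0.65,0.0],[0.0,0.0,0.0],0],[[0.46,0.65,0.0],[0.0,0.0,0.0],0],[[0.46,0.65,0.0],[0.0,0.0,0.0],0],[[0.46,0.65,0.0],[0.0,0.0,0.0],0],[[0.46,0.65,0.0],[0.0,0.0,0.0],0],[[0.0,0.0,0.33],[0.0,0.0,0.0],0],[[0.0,0.0,0.34],[0.0,0.0,0.0],0]]
```

Emit:
{"op": "carry_out", "data": {
  "motion": [
    [[0, 0, -0.88], [0, 0, 0], 0],
    [[0, 0, -0.87], [0, 0, 0], 0],
    [[0.46, 0.65, 0], [0, 0, 0], 0],
    [[0.46, 0.65, 0], [0, 0, 0], 0],
    [[0.46, 0.65, 0], [0, 0, 0], 0],
    [[0.46, 0.65, 0], [0, 0, 0], 0],
    [[0.46, 0.65, 0], [0, 0, 0], 0],
    [[0.46, 0.65, 0], [0, 0, 0], 0],
    [[0.46, 0.65, 0], [0, 0, 0], 0],
    [[0.46, 0.65, 0], [0, 0, 0], 0],
    [[0, 0, 0.33], [0, 0, 0], 0],
    [[0, 0, 0.34], [0, 0, 0], 0]
  ]
}}

```text
clock: 19.95
ee_pos: [0.6491, 0.1647, 0.0595]
ee_rot: [0.999, -0.04, -0.001, -0.0]
wrist_force: [-0.2, 0.7, -1.3]
opening: 0.203
grasp_force: 25.0
```

Emit:
{"op": "carry_out", "data": {
  "motion": [
    [[0, 0, 0], [0, 0, 0], 0]
  ]
}}

```text
clock: 20.08
ee_pos: [0.6473, 0.165, 0.058]
ee_rot: [0.999, -0.04, -0.002, 0.0]
wrist_force: [-0.2, -0.2, -1.0]
opening: 0.201
grasp_force: 25.0
```

Run:
```python
from h import *
o,_=rpt();p=o["ee_pos"]
info=camera_info("wrist");w=grab_frame("wrist");s=grab_frame("scene")
px=proj("scene",[[p[0],p[1],.049],[.6506,.1645,.036],[p[0],p[1],.083]]);pw=proj("wrist",[[p[0],p[1],.049],[.6506,.1645,.036]],info);print(px,pw)
u,v=339,335
a=cv2.resize(s[v-45:v+45,u-58:u+58],(386*2//2,300),interpolation=cv2.INTER_CUBIC)
for q in px: cv2.circle(a,tuple(((q-[u-58,v-45])*386/116).astype(int)),3,(255,0,255),1)
b=w[150:390,180:460].copy()
for q in pw: cv2.circle(b,tuple((q-[180,150]).astype(int)),2,(255,0,255),1)
b=cv2.resize(b,(386,331))
c=np.zeros((331,772,3),np.uint8);c[:300,:386]=a;c[:,386:]=b
cv2.imwrite("pics/p6.png",np.clip(c.astype(float)*1.5,0,255)[:,:,::-1])
```

```text
t 20.07 tcp [0.6473 0.165  0.058 ] q [0.132 0.434 1.505 0.    1.208 1.781] F [-0.2 -0.2 -1. ] op 0.201 g 25.0
x [ 0.997 -0.079 -0.005] y [-0.079 -0.997  0.001] z [-0.005 -0.    -1.   ]
[[340.09173647 341.94066052]
 [338.65348655 346.08639034]
 [340.64794869 333.69643121]] [[312.41484511 273.2712089 ]
 [312.81583786 261.09026816]][ WARN:0@9.263] global loadsave.cpp:1063 imwrite_ Unsupported depth image for selected encoder is fallbacked to CV_8U.
```

View pics/p6.png

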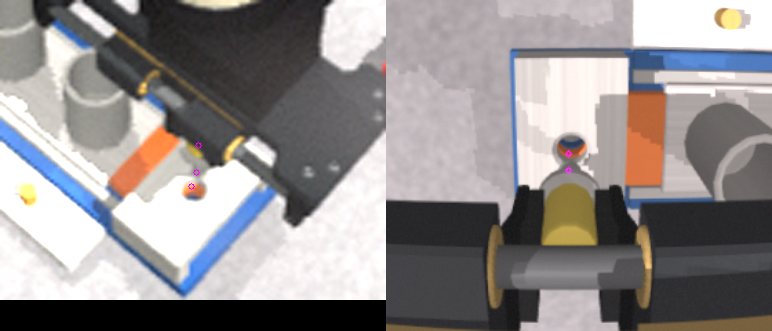

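The scene and wrist crops both show the pin just above the mouth of the hole. The hole is at wrist (312.7,258.8), against (312.8,261.1) predicted, so the estimate is good to about 1 mm. I'll let the arm settle, then correct.

Emit:
{"op": "carry_out", "data": {
  "motion": [
    [[0, 0, 0], [0, 0, 0], 0],
    [[0, 0, 0], [0, 0, 0], 0],
    [[0, 0, 0], [0, 0, 0], 0]
  ]
}}

```text
clock: 20.55
ee_pos: [0.6501, 0.1644, 0.0612]
ee_rot: [0.999, -0.04, 0.0, -0.0]
wrist_force: [0.5, 0.3, -0.0]
opening: 0.2
grasp_force: 25.0
```

Emit:
{"op": "carry_out", "data": {
  "motion": [
    [[0.02, 0, 0.1], [0, 0, 0], 0],
    [[0, 0, 0.1], [0, 0, 0], 0],
    [[0, 0, 0.1], [0, 0, 0], 0],
    [[0, 0, 0.1], [0, 0, 0], 0],
    [[0, 0, 0.1], [0, 0, 0], 0],
    [[0, 0, 0], [0, 0, 0], 0]
  ]
}}

```text
clock: 21.3
ee_pos: [0.6502, 0.1642, 0.0401]
ee_rot: [0.999, -0.04, -0.0, 0.0]
wrist_force: [-0.5, -0.1, -1.0]
opening: 0.199
grasp_force: 25.0
```

Emit:
{"op": "carry_out", "data": {
  "motion": [
    [[0, 0, 0.1], [0, 0, 0], 0],
    [[0, 0, 0.1], [0, 0, 0], 0],
    [[0, 0, 0.1], [0, 0, 0], 0],
    [[0, 0, 0], [0, 0, 0], 0]
  ]
}}

```text
clock: 21.8
ee_pos: [0.6502, 0.1642, 0.0281]
ee_rot: [0.999, -0.04, -0.001, 0.0]
wrist_force: [0.8, -0.1, -0.4]
opening: 0.198
grasp_force: 25.0
```

Emit:
{"op": "carry_out", "data": {
  "motion": [
    [[0, 0, 0.1], [0, 0, 0], 0],
    [[0, 0, 0.1], [0, 0, 0], 0],
    [[0, 0, 0.08], [0, 0, 0], 0],
    [[0, 0, 0.04], [0, 0, 0], 0],
    [[0, 0, 0], [0, 0, 0], 0]
  ]
}}

```text
clock: 22.42
ee_pos: [0.6505, 0.1642, 0.0157]
ee_rot: [0.999, -0.04, -0.0, 0.0]
wrist_force: [0.3, -0.3, -0.5]
opening: 0.199
grasp_force: 25.0
```

Emit:
{"op": "carry_out", "data": {
  "motion": [
    [[0, 0, 0.03], [0, 0, 0], 0],
    [[0, 0, 0], [0, 0, 0], 0.5],
    [[0, 0, 0], [0, 0, 0], 0.5],
    [[0, 0, 0], [0, 0, 0], 0.5],
    [[0, 0, 0], [0, 0, 0], 0.5]
  ]
}}

```text
clock: 23.05
ee_pos: [0.6507, 0.1642, 0.0148]
ee_rot: [0.999, -0.04, 0.0, -0.0]
wrist_force: [-0.2, -0.3, -0.0]
opening: 0.482
grasp_force: 0.0
```

Emit:
{"op": "carry_out", "data": {
  "motion": [
    [[0, 0, -0.5], [0, 0, 0], 0.5],
    [[0, 0, -1], [0, 0, 0], 0.5],
    [[0, 0, -1], [0, 0, 0], 0.5],
    [[0, 0, -1], [0, 0, 0], 0.5],
    [[0, 0, -0.2], [0, 0, 0], 0.5],
    [[0, 0, 0], [0, 0, 0], 0.5]
  ]
}}

```text
clock: 23.8
ee_pos: [0.6511, 0.1643, 0.164]
ee_rot: [0.999, -0.04, 0.001, -0.0]
wrist_force: [-0.4, 0.1, -0.6]
opening: 0.503
grasp_force: 0.0
```

Run:
```python
from h import *
rpt()
info=camera_info("wrist");w=grab_frame("wrist");s=grab_frame("scene");t=grab_frame("top")
for n,i in(("wrist",w),("scene",s),("top",t)):
    print(n,[(a,ce,b.tolist()) for a,ce,b in blobs(mask(i,"yellow"),15)])
print("exp seated head top/mid",proj("wrist",[[.6506,.1645,.077],[.6506,.1645,.059]],info),proj("scene",[[.6506,.1645,.077],[.6506,.1645,.041]]))
for c in("red","amber"):
  for n,i in(("scene",s),("top",t)):
    print(n,c,[(a,ce,onplane(n,ce,.015)[0,:2].round(4)) for a,ce,b in blobs(mask(i,c),40) if .3<onplane(n,ce,.015)[0,0]<.55])
x,e=fkfit();print(x.round(4),abs(e).max())
cv2.imwrite("pics/w3.png",w[:,:,::-1])
```

```text
t 23.80 tcp [0.6511 0.1643 0.164 ] q [0.13  0.342 1.417 0.    1.38  1.781] F [-0.4  0.1 -0.6] op 0.503 g 0.0
x [ 0.997 -0.08   0.002] y [-0.08  -0.997 -0.   ] z [ 0.002  0.    -1.   ]
wrist [(443, array([312.6, 235.4]), [303, 222, 20, 27])]
scene [(591, array([48.3, 45.8]), [29, 36, 40, 20]), (110, array([339.5, 340. ]), [336, 333, 9, 15])]
top []
exp seated head top/mid [[312.21548811 240.39807991]
 [312.22820181 234.88622894]] [[339.26931957 336.33269242]
 [338.72625964 344.93379419]]
scene red [(2220, array([345.7, 210.2]), array([ 0.3439, -0.0351])), (175, array([236.1, 206.9]), array([ 0.4959, -0.2539])), (132, array([282.3, 237.9]), array([ 0.5018, -0.1027])), (176, array([404.3, 309.4]), array([0.4939, 0.2197]))]
top red [(125, array([363.7, 242.4]), array([ 0.5022, -0.1001])), (138, array([429.7, 246.6]), array([ 0.4955, -0.2565]))]
scene amber [(45, array([237. , 145.2]), array([ 0.33  , -0.4073])), (149, array([267.5, 184.3]), array([ 0.392 , -0.2435])), (50, array([313.8, 215. ]), array([ 0.4026, -0.0873])), (187, array([432.5, 279.1]), array([0.3928, 0.2298]))]
top amber [(139, array([355.1, 285.3]), array([ 0.4001, -0.0813])), (163, array([424.9, 290.1]), array([ 0.3924, -0.2452]))]
[ 0.0053 -0.0678  0.4083  0.548   0.0511] 0.0018732189917919362
```

The pin is seated and released: the scene blob (339.5,340) sits on its expected seated position. The three cells are where they were first measured. Now to cell A (y ≈ 0.22), gripping its stopper.

Run:
```python
from h import *
d=[np.cos(np.radians(-5.6)),np.sin(np.radians(-5.6)),0]
M=frame(d,D)
plan([((.492,.2196,.10),M,6),((.492,.2196,-.01),M,4)],.6)
```

```text
max 0.69 n 10
[[[-0.67,-0.18,0.26],[0.0,0.01,0.04],0.6],[[-0.67,-0.17,0.25],[0.0,0.01,0.04],0.6],[[-0.68,-0.18,0.25],[0.01,0.0,0.05],0.6],[[-0.67,-0.17,0.26],[0.0,0.01,0.04],0.6],[[-0.67,-0.17,0.25],[0.0,0.01,0.04],0.6],[[-0.68,-0.17,0.25],[0.0,0.01,0.04],0.6],[[0.0,0.0,0.69],[0.0,0.0,0.0],0.6],[[0.0,0.0,0.69],[0.0,0.0,0.0],0.6],[[0.0,0.0,0.69],[0.0,0.0,0.0],0.6],[[0.0,0.0,0.68],[0.0,0.0,0.0],0.6]]
```

Emit:
{"op": "carry_out", "data": {
  "motion": [
    [[-0.67, -0.18, 0.26], [0, 0, 0.04], 0.6],
    [[-0.67, -0.17, 0.25], [0, 0, 0.04], 0.6],
    [[-0.68, -0.18, 0.25], [0, 0, 0.05], 0.6],
    [[-0.67, -0.17, 0.26], [0, 0, 0.04], 0.6],
    [[-0.67, -0.17, 0.25], [0, 0, 0.04], 0.6],
    [[-0.68, -0.17, 0.25], [0, 0, 0.04], 0.6],
    [[0, 0, 0.69], [0, 0, 0], 0.6],
    [[0, 0, 0.69], [0, 0, 0], 0.6],
    [[0, 0, 0.69], [0, 0, 0], 0.6],
    [[0, 0, 0.68], [0, 0, 0], 0.6],
    [[0, 0, 0], [0, 0, 0], 0.6],
    [[0, 0, 0], [0, 0, 0], 0.6]
  ]
}}

```text
clock: 25.45
ee_pos: [0.4933, 0.2198, -0.0079]
ee_rot: [0.999, -0.049, -0.0, 0.0]
wrist_force: [1.0, -0.4, -0.6]
opening: 0.601
grasp_force: 0.0
```

Run:
```python
from h import *
o,r=rpt();info=camera_info("wrist");w=grab_frame("wrist")
for c in("red","amber"):print(c,[(a,ce,b.tolist(),onplane("wrist",ce,.02,info)[0].round(4)) for a,ce,b in blobs(mask(w,c),100)])
print("TCP proj at z .024",proj("wrist",[[*o["ee_pos"][:2],.024],[.4945,.2193,.024]],info))
cv2.imwrite("pics/w4.png",w[:,:,::-1])
d=[np.cos(np.radians(-5.6)),np.sin(np.radians(-5.6)),0]
plan([((.492,.2196,-.0345),frame(d,D),2)],.6)
```

```text
t 25.45 tcp [ 0.4933  0.2198 -0.0079] q [0.273 0.245 1.891 0.    1.006 1.942] F [ 1.  -0.4 -0.6] op 0.601 g 0.0
x [ 0.995 -0.098 -0.   ] y [-0.098 -0.995  0.   ] z [-0. -0. -1.]
red [(3077, array([313.9, 285.7]), [290, 253, 48, 67], array([0.5002, 0.2184, 0.02  ]))]
amber [(673, array([474.4,  13.3]), [461, 0, 27, 29], array([0.632 , 0.1257, 0.02  ])), (1099, array([27.6, 85.7]), [1, 40, 40, 89], array([0.6309, 0.3684, 0.02  ]))]
TCP proj at z .024 [[312.4431669  301.73052955]
 [313.21203407 299.38874093]]
max 0.34 n 2
[[[-0.02,0.01,0.34],[0.0,-0.01,0.0],0.6],[[-0.03,0.01,0.34],[-0.01,0.0,0.0],0.6]]
```

View pics/w4.png

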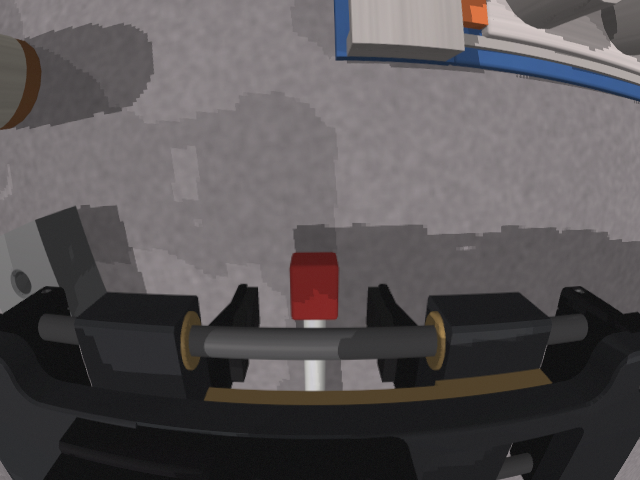

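The wrist view shows the red stopper's top face (rows 267–320, column 314) centred between the open fingers, with the stem at (314,350). The aim is good.

Emit:
{"op": "carry_out", "data": {
  "motion": [
    [[0, 0, 0.33], [0, 0, 0], 0.6],
    [[0, 0, 0.33], [0, 0, 0], 0.6],
    [[0, 0, 0], [0, 0, 0], 0.6],
    [[0, 0, 0], [0, 0, 0], 0],
    [[0, 0, 0], [0, 0, 0], 0],
    [[0, 0, 0], [0, 0, 0], 0],
    [[0, 0, 0], [0, 0, 0], 0]
  ],
  "force": 30
}}

```text
clock: 26.38
ee_pos: [0.4936, 0.2199, -0.0341]
ee_rot: [0.999, -0.049, 0.0, -0.0]
wrist_force: [0.7, 0.0, 0.2]
opening: 0.273
grasp_force: 29.9
```

Emit:
{"op": "carry_out", "data": {
  "motion": [
    [[0, 0, -0.7], [0, 0, 0], 0],
    [[0, 0, -1], [0, 0, 0], 0],
    [[0, 0, -1], [0, 0, 0], 0],
    [[0, 0, -1], [0, 0, 0], 0],
    [[0, 0, -1], [0, 0, 0], 0],
    [[0, 0, 0], [0, -1, 0], 0],
    [[0, 0, 0], [0, -1, 0], 0],
    [[0, 0, 0], [0, -1, 0], 0],
    [[0, 0, 0], [0, -1, 0], 0],
    [[0, 0, 0], [0, 0, 0], 0],
    [[0, 0, 0], [0, 0, 0], 0]
  ]
}}

```text
clock: 27.75
ee_pos: [0.4931, 0.2199, 0.1533]
ee_rot: [0.989, -0.048, -0.139, -0.007]
wrist_force: [-0.4, 0.8, 0.3]
opening: 0.275
grasp_force: 29.9
```

Run:
```python
from h import *
o,r=rpt();q=o["qpos"];x,e=fkfit()
# fit with L: use all log rows with tilt
from scipy.optimize import least_squares
Lg=np.loadtxt("log.txt")
def fk(q,a):
    a1,h,a2,a3,e,L=a
    B=R.from_euler("z",q[0])*R.from_euler("y",q[1]+q[2])
    p=np.array([a1+a2*np.sin(q[1]),0,h+a2*np.cos(q[1])])
    w=R.from_euler("z",q[0]).apply(p)+B.apply([e,0,a3])
    T=B*R.from_euler("z",q[3])*R.from_euler("y",q[4])*R.from_euler("z",q[5]+np.pi/2)
    return w+T.apply([0,0,L]),T
s=least_squares(lambda a:np.concatenate([fk(l[:6],a)[0]-l[6:9] for l in Lg]),[0,.35,.41,.55,.05,.4])
print(s.x.round(4),abs(s.fun).max());np.save("arm.npy",s.x)
print([ (fk(l[:6],s.x)[1].inv()*R.from_quat(l[9:13])).magnitude().round(3) for l in Lg])
```

```text
t 27.75 tcp [0.4931 0.2199 0.1533] q [0.213 0.273 1.551 0.084 1.583 1.871] F [-0.4  0.8  0.3] op 0.275 g 29.9
x [ 0.957 -0.094 -0.275] y [-0.097 -0.995  0.   ] z [-0.274  0.027 -0.961]
[0.0072 0.4327 0.3901 0.5508 0.0537 0.4805] 0.0778849942094607Traceback (most recent call last):
  File "<stdin>", line 15, in <module>
AttributeError: 'float' object has no attribute 'round'
```

```bash
cat >> h.py <<'E'
def fk(q,a):
    a1,h,a2,a3,e,L,d=a
    B=R.from_euler("z",q[0])*R.from_euler("y",q[1]+q[2])
    w=R.from_euler("z",q[0]).apply([a1+a2*np.sin(q[1]),d,h+a2*np.cos(q[1])])+B.apply([e,0,a3])
    T=B*R.from_euler("z",q[3])*R.from_euler("y",q[4])*R.from_euler("z",q[5]+np.pi/2)
    return w+T.apply([0,0,L]),T
from scipy.optimize import least_squares
def fit():
    Lg=np.loadtxt("log.txt")
    s=least_squares(lambda a:np.concatenate([np.r_[fk(l[:6],a)[0]-l[6:9],.1*(fk(l[:6],a)[1].inv()*R.from_quat(l[9:13])).as_rotvec()] for l in Lg]),[0,.35,.41,.55,.05,.4,.078])
    return s
LO=np.array([-2.98,-.91,.09,-1.24,.2,-2.68]);HI=np.array([2.98,2.08,2.57,4.39,2.65,2.68])
def ik(p,M,q0,a):
    s=least_squares(lambda q:np.r_[fk(q,a)[0]-p,.2*(fk(q,a)[1].inv()*R.from_matrix(M)).as_rotvec()],np.clip(q0,LO+1e-6,HI-1e-6),bounds=(LO,HI))
    return s.x,np.linalg.norm(s.fun)
E
python3 - <<'E'
from h import *
s=fit();print(s.x.round(4),abs(s.fun).reshape(-1,6).max(1).round(4));a=s.x;np.save("arm.npy",a)
q=get_obs()["qpos"]
# candidate placing poses: G at cup z=.153, tool dir at horizontal azimuth phi, tool x up ; TCP = G + .048 dir
cups=[np.array([.6506,.1645,0])-U*x for x in (75.,145,215,285)]
hole=np.array([.6506,.1645,0]);knob=np.array([.627,-.1735,0])
for name,c in(("c4",.090),("c1",-.120)):
    G=hole+U*(c-.1645)/.9968; G[2]=.153
    for az in (-60,-40,-20,0,20,40,60):
        d=np.array([np.cos(np.radians(az-4.6)),np.sin(np.radians(az-4.6)),0])
        best=min((ik(G+.048*d,frame([0,0,1],d),g,a) for g in ([0,.4,1.5,1.57,.8,0],[0,.4,1.5,3,.8,-1.5],[0,.4,1.5,-.8,.8,1.5])),key=lambda t:t[1])
        print(name,az,best[0].round(2),best[1].round(4))
E
```

```text
[0.     0.3111 0.4116 0.5477 0.0524 0.3809 0.0786] [0. 0. 0. 0. 0. 0. 0. 0. 0. 0. 0. 0. 0. 0.]
c4 -60 [ 0.47  0.8   1.84  4.39  1.59 -2.07] 0.0728
c4 -40 [ 0.5   0.66  1.94  4.39  1.42 -2.09] 0.014
c4 -20 [ 0.4   0.53  2.15  4.02  1.26 -1.92] 0.0
c4 0 [ 0.12  0.44  2.33  3.36  1.21 -1.65] 0.0
c4 20 [-0.24  0.43  2.35  2.6   1.26 -1.39] 0.0
c4 40 [-0.47  0.5   2.21  2.01  1.38 -1.18] 0.0
c4 60 [-0.54  0.62  1.96  1.62  1.54 -1.01] 0.0
c1 -60 [ 0.18  0.65  1.96  4.39  1.43 -2.07] 0.0185
c1 -40 [ 0.09  0.52  2.16  4.06  1.28 -1.93] 0.0
c1 -20 [-0.19  0.43  2.35  3.4   1.22 -1.66] 0.0
c1 0 [-0.56  0.42  2.38  2.64  1.27 -1.41] 0.0
c1 20 [-0.81  0.48  2.25  2.03  1.38 -1.2 ] 0.0
c1 40 [-0.89  0.6   2.    1.63  1.54 -1.04] 0.0
c1 60 [-0.87  0.75  1.71  1.37  1.73 -0.91] 0.0
```

The arm model now fits exactly. Standing works with the tool pointing horizontally about 40° to the left, filling from cup 4 down so the body hangs over empty cups. I'll plan that turn and check it in joint space.

```bash
cat >> h.py <<'E'
GO=.048
def planG(wps,op,check=True):
    """wps: (G position, rotation matrix, n); G is the held point GO behind the reported TCP"""
    o=get_obs();p=np.array(o["ee_pos"]);r=R.from_quat(o["ee_rot"]);q=o["qpos"];a=np.load("arm.npy");rows=[];w=0;qs=[];er=0
    g=p-GO*r.as_matrix()[:,2]; rr=r
    for P,M,n in wps:
        g0,r0=g.copy(),rr; rv=(r0.inv()*R.from_matrix(M)).as_rotvec()
        for k in range(1,n+1):
            g=g0+(np.array(P)-g0)*k/n; rr=r0*R.from_rotvec(rv*k/n); pt=g+GO*rr.as_matrix()[:,2]
            t=(r.inv().apply(pt-p)/.04).round(2)+0; b=((r.inv()*rr).as_rotvec()/np.radians(4)).round(2)+0
            rows.append([t.tolist(),b.tolist(),op]);p=p+r.apply(t*.04);r=r*R.from_rotvec(b*np.radians(4))
            if check:
                q1,e=ik(p,r.as_matrix(),q,a);w=max(w,(abs(q1-q)/.125/np.array([2.57,2.57,3.01,3.14,3.14,3.14])).max());er=max(er,e);q=q1;qs.append(q)
    print("max row",max(max(map(abs,x[0]+x[1])) for x in rows),"joint frac %.2f ik err %.4f"%(w,er),"q end",np.round(q,2))
    if check: qs=np.array(qs);print("q min",qs.min(0).round(2),"max",qs.max(0).round(2))
    for i in range(0,len(rows),12): print(str(rows[i:i+12]).replace(" ",""))
def az(deg): return np.array([np.cos(np.radians(deg)),np.sin(np.radians(deg)),0])
HOLE=np.array([.6503,.1645,0])
def cup(k): 
    c=HOLE-np.array([.077,.997,0])*(.0753+.07*(4-k)); return c
E
python3 - <<'E'
from h import *
print(cup(4),cup(1))
d=az(35);M=frame([0,0,1],d);c=cup(4)
planG([((.52,.20,.22),M,30),((c[0],c[1],.22),M,5)],0)
E
```

```text
[0.6445019 0.0894259 0.       ] [ 0.6283319 -0.1199441  0.       ]
max row 0.85 joint frac 0.56 ik err 0.0210 q end [-0.47  0.29  2.26  1.99  1.31 -1.04]
q min [-0.47 -0.54  1.6   0.08  0.49 -1.17] max [0.21 0.29 2.57 2.15 1.52 1.85]
[[[0.08,-0.01,-0.02],[0.23,0.84,-0.31],0],[[0.08,0.0,-0.02],[0.24,0.84,-0.31],0],[[0.08,-0.01,-0.03],[0.23,0.84,-0.31],0],[[0.08,-0.01,-0.02],[0.24,0.84,-0.31],0],[[0.08,0.0,-0.02],[0.23,0.85,-0.31],0],[[0.08,-0.01,-0.02],[0.24,0.84,-0.32],0],[[0.08,-0.01,-0.02],[0.23,0.84,-0.31],0],[[0.09,0.0,-0.02],[0.24,0.84,-0.31],0],[[0.08,-0.01,-0.02],[0.23,0.84,-0.31],0],[[0.09,-0.01,-0.02],[0.24,0.84,-0.31],0],[[0.08,0.0,-0.01],[0.23,0.84,-0.31],0],[[0.09,-0.01,-0.02],[0.24,0.84,-0.31],0]]
[[[0.08,0.0,-0.02],[0.23,0.84,-0.31],0],[[0.09,-0.01,-0.01],[0.24,0.85,-0.31],0],[[0.09,-0.01,-0.02],[0.23,0.84,-0.32],0],[[0.09,0.0,-0.01],[0.23,0.84,-0.31],0],[[0.08,-0.01,-0.01],[0.24,0.84,-0.31],0],[[0.09,0.0,-0.02],[0.23,0.84,-0.31],0],[[0.09,-0.01,-0.01],[0.24,0.84,-0.31],0],[[0.09,0.0,-0.01],[0.23,0.84,-0.31],0],[[0.09,-0.01,-0.01],[0.24,0.84,-0.31],0],[[0.09,0.0,-0.01],[0.23,0.85,-0.31],0],[[0.09,-0.01,0.0],[0.24,0.84,-0.31],0],[[0.09,0.0,-0.01],[0.23,0.84,-0.31],0]]
[[[0.09,0.0,-0.01],[0.24,0.84,-0.32],0],[[0.09,-0.01,0.0],[0.23,0.84,-0.31],0],[[0.08,0.0,-0.01],[0.24,0.84,-0.31],0],[[0.09,0.0,0.0],[0.23,0.84,-0.31],0],[[0.09,0.0,-0.01],[0.24,0.84,-0.31],0],[[0.09,0.0,0.0],[0.23,0.84,-0.31],0],[[0.0,0.81,0.2],[0.0,0.0,0.0],0],[[0.0,0.81,0.19],[0.0,0.0,0.0],0],[[0.0,0.81,0.19],[0.0,0.0,0.0],0],[[0.0,0.81,0.19],[0.0,0.0,0.0],0],[[0.0,0.81,0.2],[0.0,0.0,0.0],0]]
```

Run:
```python
from h import *
d=az(35);M=frame([0,0,1],d);c=cup(4)
planG([((c[0],c[1],.225),M,29)],0)
```

```text
max row 0.87 joint frac 0.49 ik err 0.0000 q end [-0.47  0.28  2.27  1.98  1.3  -1.03]
q min [-0.47 -0.29  1.59  0.08  0.61 -1.03] max [0.21 0.28 2.37 1.98 1.52 1.84]
[[[0.19,0.08,-0.06],[0.24,0.87,-0.32],0],[[0.19,0.08,-0.05],[0.25,0.87,-0.32],0],[[0.2,0.08,-0.05],[0.24,0.87,-0.33],0],[[0.19,0.08,-0.04],[0.24,0.87,-0.32],0],[[0.19,0.09,-0.04],[0.24,0.87,-0.32],0],[[0.19,0.09,-0.03],[0.25,0.87,-0.32],0],[[0.2,0.09,-0.03],[0.24,0.87,-0.32],0],[[0.19,0.09,-0.02],[0.24,0.87,-0.32],0],[[0.19,0.09,-0.01],[0.24,0.87,-0.33],0],[[0.18,0.1,-0.02],[0.25,0.87,-0.32],0],[[0.19,0.1,0.0],[0.24,0.87,-0.32],0],[[0.18,0.1,0.0],[0.24,0.87,-0.32],0]]
[[[0.18,0.11,0.0],[0.25,0.87,-0.32],0],[[0.17,0.1,0.01],[0.24,0.87,-0.32],0],[[0.17,0.11,0.01],[0.24,0.87,-0.33],0],[[0.17,0.12,0.01],[0.24,0.87,-0.32],0],[[0.17,0.11,0.02],[0.25,0.87,-0.32],0],[[0.15,0.12,0.02],[0.24,0.87,-0.32],0],[[0.16,0.12,0.03],[0.24,0.87,-0.32],0],[[0.15,0.12,0.03],[0.24,0.87,-0.33],0],[[0.14,0.12,0.02],[0.25,0.87,-0.32],0],[[0.14,0.13,0.04],[0.24,0.87,-0.32],0],[[0.14,0.12,0.03],[0.24,0.87,-0.32],0],[[0.13,0.13,0.03],[0.25,0.87,-0.32],0]]
[[[0.12,0.14,0.03],[0.24,0.87,-0.32],0],[[0.12,0.13,0.04],[0.24,0.87,-0.33],0],[[0.11,0.13,0.03],[0.24,0.87,-0.32],0],[[0.1,0.14,0.03],[0.25,0.87,-0.32],0],[[0.1,0.14,0.04],[0.24,0.87,-0.32],0]]
```

Emit:
{"op": "carry_out", "data": {
  "motion": [
    [[0.19, 0.08, -0.06], [0.24, 0.87, -0.32], 0],
    [[0.19, 0.08, -0.05], [0.25, 0.87, -0.32], 0],
    [[0.2, 0.08, -0.05], [0.24, 0.87, -0.33], 0],
    [[0.19, 0.08, -0.04], [0.24, 0.87, -0.32], 0],
    [[0.19, 0.09, -0.04], [0.24, 0.87, -0.32], 0],
    [[0.19, 0.09, -0.03], [0.25, 0.87, -0.32], 0],
    [[0.2, 0.09, -0.03], [0.24, 0.87, -0.32], 0],
    [[0.19, 0.09, -0.02], [0.24, 0.87, -0.32], 0],
    [[0.19, 0.09, -0.01], [0.24, 0.87, -0.33], 0],
    [[0.18, 0.1, -0.02], [0.25, 0.87, -0.32], 0],
    [[0.19, 0.1, 0.0], [0.24, 0.87, -0.32], 0],
    [[0.18, 0.1, 0.0], [0.24, 0.87, -0.32], 0]
  ]
}}

```text
clock: 29.25
ee_pos: [0.5839, 0.1767, 0.1689]
ee_rot: [0.965, 0.07, 0.23, -0.105]
wrist_force: [0.1, -0.7, -0.1]
opening: 0.273
grasp_force: 29.9
```

Emit:
{"op": "carry_out", "data": {
  "motion": [
    [[0.18, 0.11, 0.0], [0.25, 0.87, -0.32], 0],
    [[0.17, 0.1, 0.01], [0.24, 0.87, -0.32], 0],
    [[0.17, 0.11, 0.01], [0.24, 0.87, -0.33], 0],
    [[0.17, 0.12, 0.01], [0.24, 0.87, -0.32], 0],
    [[0.17, 0.11, 0.02], [0.25, 0.87, -0.32], 0],
    [[0.15, 0.12, 0.02], [0.24, 0.87, -0.32], 0],
    [[0.16, 0.12, 0.03], [0.24, 0.87, -0.32], 0],
    [[0.15, 0.12, 0.03], [0.24, 0.87, -0.33], 0],
    [[0.14, 0.12, 0.02], [0.25, 0.87, -0.32], 0],
    [[0.14, 0.13, 0.04], [0.24, 0.87, -0.32], 0],
    [[0.14, 0.12, 0.03], [0.24, 0.87, -0.32], 0],
    [[0.13, 0.13, 0.03], [0.25, 0.87, -0.32], 0]
  ]
}}

```text
clock: 30.75
ee_pos: [0.6596, 0.1357, 0.2069]
ee_rot: [0.787, 0.176, 0.561, -0.187]
wrist_force: [0.9, 0.4, -0.8]
opening: 0.275
grasp_force: 29.9
```

Emit:
{"op": "carry_out", "data": {
  "motion": [
    [[0.12, 0.14, 0.03], [0.24, 0.87, -0.32], 0],
    [[0.12, 0.13, 0.04], [0.24, 0.87, -0.33], 0],
    [[0.11, 0.13, 0.03], [0.24, 0.87, -0.32], 0],
    [[0.1, 0.14, 0.03], [0.25, 0.87, -0.32], 0],
    [[0.1, 0.14, 0.04], [0.24, 0.87, -0.32], 0],
    [[0, 0, 0], [0, 0, 0], 0],
    [[0, 0, 0], [0, 0, 0], 0],
    [[0, 0, 0], [0, 0, 0], 0]
  ]
}}

```text
clock: 31.75
ee_pos: [0.684, 0.1173, 0.2256]
ee_rot: [0.675, 0.213, 0.674, -0.213]
wrist_force: [0.6, -1.0, -1.1]
opening: 0.273
grasp_force: 29.9
```

Run:
```python
from h import *
o,r=rpt();g=o["ee_pos"]-GO*r[:,2];print("G",g.round(4),"cup4",cup(4))
s=grab_frame("scene");t=grab_frame("top")
for n,i in(("scene",s),("top",t)):
    for c in("red","amber"):print(n,c,[(a,ce,b.tolist()) for a,ce,b in blobs(mask(i,c),30) if abs(ce-proj(n,[[*g[:2],g[2]-.06]])[0]).max()<60])
    print(n,"exp stopper, bulb centre, bottom",proj(n,[[*g[:2],g[2]+.004],[*g[:2],g[2]-.121+.0225],[*g[:2],g[2]-.121],[*cup(4)[:2],.077]]).round(1).tolist())
v=np.hstack([cv2.resize(s[200:360,240:400],(396,396),interpolation=3),cv2.resize(t[140:220,260:340],(396,396),interpolation=3)])
cv2.imwrite("pics/p7.png",v[:,:,::-1])
```

```text
t 31.75 tcp [0.684  0.1173 0.2256] q [-0.471  0.274  2.267  1.984  1.301 -1.027] F [ 0.6 -1.  -1.1] op 0.273 g 29.9
x [0.001 0.001 1.   ] y [ 0.574 -0.819  0.   ] z [ 0.819  0.574 -0.001]
G [0.6447 0.0898 0.2257] cup4 [0.6445019 0.0894259 0.       ]
scene red [(61, array([280.9, 237.3]), [276, 234, 10, 7]), (316, array([307.9, 268. ]), [300, 258, 16, 21])]
scene amber [(184, array([308.8, 301.5]), [303, 291, 12, 21]), (163, array([323.6, 337.9]), [314, 328, 20, 21])]
scene exp stopper, bulb centre, bottom [[307.5, 267.1], [308.8, 299.0], [309.0, 305.3], [309.3, 312.4]]
top red [(383, array([254.2, 131. ]), [234, 124, 41, 14]), (173, array([278.2, 156.9]), [271, 149, 15, 18])]
top amber [(47, array([283.6, 168.8]), [278, 163, 9, 12]), (152, array([269.1, 179.3]), [265, 170, 10, 20])]
top exp stopper, bulb centre, bottom [[278.5, 157.8], [282.1, 170.3], [282.8, 172.8], [283.8, 175.8]]
```

View pics/p7.png

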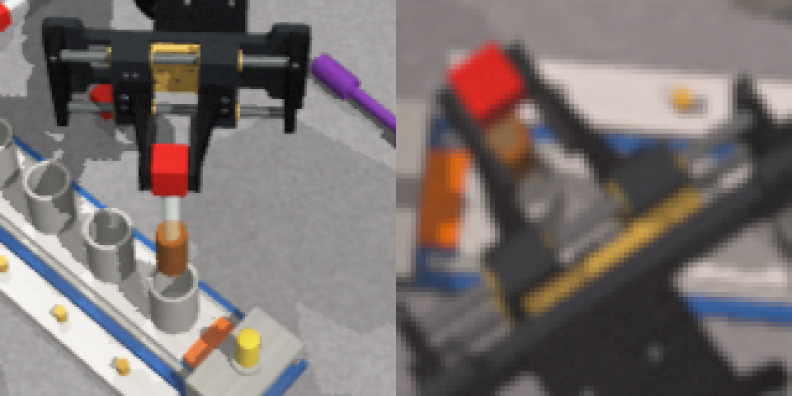

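The crops show the cell hanging upright above cup 4, and the pin seated in the bridge. The cup 4 rim centre is at about scene (309.9,315.5).

Run:
```python
from h import *
print(onplane("scene",[[309.9,315.5],[309.9,314.5]],.077).round(4))
# other cups in crop: (49,183),(108,232)
print(onplane("scene",[[240+49/2.475,200+184/2.475],[240+108/2.475,200+233/2.475]],.077).round(4),cup(2),cup(3))
# rim-light based: fit ellipse to cup 3 region later
```

```text
[[0.649  0.0945 0.077 ]
 [0.6473 0.0932 0.077 ]]
[[ 0.636  -0.0442  0.077 ]
 [ 0.6428  0.0242  0.077 ]] [ 0.6337219 -0.0501541  0.       ] [0.6391119 0.0196359 0.       ]
```

Emit:
{"op": "carry_out", "data": {
  "motion": [
    [[-0.2, -0.02, 0.04], [0, 0, 0], 0],
    [[-0.2, 0, 0], [0, 0, 0], 0],
    [[-0.2, 0, 0], [0, 0, 0], 0],
    [[-0.2, 0, 0], [0, 0, 0], 0],
    [[-0.2, 0, 0], [0, 0, 0], 0],
    [[0, 0, 0], [0, 0, 0], 0]
  ]
}}

```text
clock: 32.6
ee_pos: [0.6848, 0.1185, 0.1838]
ee_rot: [0.675, 0.212, 0.674, -0.213]
wrist_force: [1.1, 0.4, -0.2]
opening: 0.273
grasp_force: 29.9
```

Emit:
{"op": "carry_out", "data": {
  "motion": [
    [[-0.2, 0, 0], [0, 0, 0], 0],
    [[-0.2, 0, 0], [0, 0, 0], 0],
    [[-0.1, 0, 0], [0, 0, 0], 0],
    [[0, 0, 0], [0, 0, 0], 0]
  ]
}}

```text
clock: 33.1
ee_pos: [0.6849, 0.1185, 0.1644]
ee_rot: [0.675, 0.212, 0.674, -0.213]
wrist_force: [-0.5, -0.4, 0.6]
opening: 0.274
grasp_force: 29.9
```

Emit:
{"op": "carry_out", "data": {
  "motion": [
    [[-0.1, 0, 0], [0, 0, 0], 0],
    [[-0.05, 0, 0], [0, 0, 0], 0],
    [[0, 0, 0], [0, 0, 0], 0]
  ]
}}

```text
clock: 33.48
ee_pos: [0.685, 0.1184, 0.1588]
ee_rot: [0.675, 0.212, 0.674, -0.213]
wrist_force: [-0.7, -0.5, -0.8]
opening: 0.273
grasp_force: 29.9
```

Emit:
{"op": "carry_out", "data": {
  "motion": [
    [[-0.05, 0, 0], [0, 0, 0], 0],
    [[-0.05, 0, 0], [0, 0, 0], 0],
    [[0, 0, 0], [0, 0, 0], 0]
  ]
}}

```text
clock: 33.85
ee_pos: [0.685, 0.1184, 0.1547]
ee_rot: [0.675, 0.212, 0.674, -0.213]
wrist_force: [0.5, -0.0, -0.0]
opening: 0.268
grasp_force: 29.9
```

Emit:
{"op": "carry_out", "data": {
  "motion": [
    [[-0.04, 0, 0], [0, 0, 0], 0],
    [[0, 0, 0], [0, 0, 0], 0]
  ]
}}

```text
clock: 34.1
ee_pos: [0.685, 0.1184, 0.1531]
ee_rot: [0.675, 0.212, 0.674, -0.213]
wrist_force: [-0.5, -0.7, -0.4]
opening: 0.273
grasp_force: 29.9
```

Emit:
{"op": "carry_out", "data": {
  "motion": [
    [[-0.04, 0, 0], [0, 0, 0], 0],
    [[0, 0, 0], [0, 0, 0], 0]
  ]
}}

```text
clock: 34.35
ee_pos: [0.685, 0.1184, 0.1515]
ee_rot: [0.675, 0.212, 0.674, -0.213]
wrist_force: [-0.5, 0.3, -0.6]
opening: 0.274
grasp_force: 29.9
```

The cell is in cup 4 with no contact forces. Releasing and retreating, and planning the way to cell B.

Emit:
{"op": "carry_out", "data": {
  "motion": [
    [[0, 0, 0], [0, 0, 0], 0.55],
    [[0, 0, 0], [0, 0, 0], 0.55],
    [[0, 0, 0], [0, 0, 0], 0.55],
    [[0, 0, -0.2], [0, 0, 0], 0.55],
    [[0, 0, -0.5], [0, 0, 0], 0.55],
    [[0, 0, -0.6], [0, 0, 0], 0.55],
    [[0, 0, 0], [0, 0, 0], 0.55]
  ]
}}

```text
clock: 35.22
ee_pos: [0.6418, 0.0874, 0.1515]
ee_rot: [0.675, 0.211, 0.674, -0.212]
wrist_force: [0.5, 0.3, 0.8]
opening: 0.549
grasp_force: 0.0
```

Run:
```python
from h import *
o,r=rpt();s=grab_frame("scene");t=grab_frame("top")
for n,i in(("scene",s),("top",t)):
    for c in("red","amber"):print(n,c,[(a,ce.tolist(),b.tolist(),onplane(n,ce,.015)[0,:2].round(4).tolist()) for a,ce,b in blobs(mask(i,c),40) if .3<onplane(n,ce,.015)[0,0]<.9 and a<400])
    print(n,"exp stopper",proj(n,[[.6455,.091,.153],[.6455,.091,.168]]).round(1).tolist())
d=az(-10.5)
planG([((.56,.0,.20),frame((np.array([0,0,1])+d),d-np.array([0,0,1])),12),((.499,-.099,.10),frame(d,D),13)],.6)
```

```text
t 35.23 tcp [0.6418 0.0874 0.1515] q [-0.601  0.468  2.284  1.907  1.435 -1.202] F [0.5 0.3 0.8] op 0.549 g 0.0
x [ 0.002 -0.001  1.   ] y [ 0.572 -0.82  -0.002] z [ 0.82   0.572 -0.001]
scene red [(176, [236.0, 206.8], [229, 199, 16, 17], [0.4958, -0.2543]), (249, [308.0, 292.8], [302, 283, 13, 20], [0.5824, 0.0359])]
scene amber [(44, [236.9, 145.1], [232, 142, 10, 7], [0.3299, -0.4078]), (148, [267.7, 184.3], [258, 177, 19, 16], [0.3917, -0.2431]), (49, [309.2, 316.1], [304, 312, 12, 8], [0.6247, 0.0722]), (163, [323.7, 337.8], [314, 328, 20, 21], [0.6456, 0.125]), (136, [458.3, 426.1], [447, 420, 27, 12], [0.6387, 0.4174])]
scene exp stopper [[308.7, 292.2], [308.6, 287.7]]
top red [(389, [254.1, 131.1], [233, 124, 42, 15], [0.769, 0.1698]), (129, [281.1, 166.0], [274, 159, 14, 15], [0.6836, 0.1015]), (119, [363.6, 242.2], [358, 236, 12, 14], [0.5026, -0.0998]), (135, [429.9, 246.7], [424, 240, 12, 14], [0.4953, -0.2569])]
top amber [(77, [154.6, 180.6], [143, 169, 18, 18], [0.6411, 0.4045]), (143, [268.9, 179.7], [265, 171, 9, 19], [0.6492, 0.1298]), (61, [284.0, 176.1], [279, 1
[... 647 characters left out ...]
37],0.6],[[-0.03,0.18,-0.14],[-0.9,-0.88,0.37],0.6],[[-0.04,0.2,-0.14],[-0.89,-0.89,0.37],0.6],[[-0.04,0.2,-0.14],[-0.9,-0.89,0.37],0.6],[[-0.05,0.2,-0.13],[-0.9,-0.88,0.37],0.6]]
[[[-0.26,0.21,0.08],[0.0,-0.87,0.0],0.6],[[-0.26,0.21,0.09],[0.0,-0.86,0.0],0.6],[[-0.26,0.21,0.1],[0.0,-0.87,0.0],0.6],[[-0.24,0.21,0.11],[0.0,-0.86,0.0],0.6],[[-0.25,0.21,0.12],[0.0,-0.87,0.0],0.6],[[-0.23,0.2,0.13],[0.0,-0.86,0.0],0.6],[[-0.22,0.21,0.14],[0.0,-0.87,0.0],0.6],[[-0.22,0.21,0.15],[0.0,-0.86,0.0],0.6],[[-0.21,0.21,0.15],[0.0,-0.87,0.0],0.6],[[-0.19,0.21,0.17],[0.0,-0.86,0.0],0.6],[[-0.19,0.21,0.17],[0.0,-0.87,0.0],0.6],[[-0.18,0.21,0.18],[0.0,-0.87,0.0],0.6]]
[[[-0.16,0.2,0.19],[0.0,-0.86,0.0],0.6]]
```

Cell A stands in cup 4: its red blob at (308.0,292.8) matches the expected (308.7,292.2). The direct turn, mirroring the one that worked, should avoid the singularity.

Run:
```python
from h import *
d=az(-10.5)
planG([((.610,.04,.20),frame([0,0,1],az(35)),2),((.499,-.099,.10),frame(d,D),27)],.6)
```

```text
max row 0.79 joint frac 0.32 ik err 0.0000 q end [-0.35  0.08  1.94  0.    1.11  1.4 ]
q min [-0.66 -0.24  1.94  0.    0.76 -1.14] max [-0.35  0.4   2.41  1.88  1.42  1.4 ]
[[[0.6,0.26,-0.08],[0.01,0.0,0.0],0.6],[[0.6,0.25,-0.08],[0.01,0.01,-0.01],0.6],[[-0.15,0.08,-0.16],[-0.33,-0.79,0.33],0.6],[[-0.17,0.08,-0.15],[-0.33,-0.78,0.33],0.6],[[-0.17,0.08,-0.15],[-0.33,-0.79,0.33],0.6],[[-0.18,0.09,-0.14],[-0.33,-0.78,0.33],0.6],[[-0.19,0.1,-0.13],[-0.33,-0.79,0.33],0.6],[[-0.19,0.1,-0.12],[-0.33,-0.78,0.33],0.6],[[-0.19,0.11,-0.12],[-0.33,-0.79,0.33],0.6],[[-0.2,0.11,-0.1],[-0.33,-0.78,0.33],0.6],[[-0.2,0.12,-0.1],[-0.33,-0.79,0.32],0.6],[[-0.21,0.12,-0.08],[-0.33,-0.78,0.33],0.6]]
[[[-0.21,0.13,-0.08],[-0.33,-0.79,0.33],0.6],[[-0.2,0.13,-0.07],[-0.32,-0.78,0.33],0.6],[[-0.21,0.14,-0.05],[-0.33,-0.79,0.33],0.6],[[-0.21,0.15,-0.05],[-0.33,-0.79,0.33],0.6],[[-0.21,0.14,-0.03],[-0.33,-0.78,0.33],0.6],[[-0.21,0.15,-0.03],[-0.33,-0.79,0.33],0.6],[[-0.2,0.16,-0.01],[-0.33,-0.78,0.33],0.6],[[-0.2,0.15,0.0],[-0.33,-0.79,0.33],0.6],[[-0.2,0.17,0.0],[-0.33,-0.78,0.33],0.6],[[-0.2,0.16,0.02],[-0.33,-0.79,0.33],0.6],[[-0.19,0.16,0.03],[-0.33,-0.78,0.33],0.6],[[-0.19,0.17,0.04],[-0.33,-0.79,0.33],0.6]]
[[[-0.18,0.17,0.04],[-0.33,-0.78,0.32],0.6],[[-0.17,0.17,0.06],[-0.33,-0.79,0.33],0.6],[[-0.17,0.17,0.07],[-0.32,-0.78,0.33],0.6],[[-0.16,0.17,0.07],[-0.33,-0.79,0.33],0.6],[[-0.15,0.18,0.08],[-0.33,-0.78,0.33],0.6]]
```

Emit:
{"op": "carry_out", "data": {
  "motion": [
    [[0.6, 0.26, -0.08], [0, 0, 0], 0.6],
    [[0.6, 0.25, -0.08], [0, 0, 0], 0.6],
    [[-0.15, 0.08, -0.16], [-0.33, -0.79, 0.33], 0.6],
    [[-0.17, 0.08, -0.15], [-0.33, -0.78, 0.33], 0.6],
    [[-0.17, 0.08, -0.15], [-0.33, -0.79, 0.33], 0.6],
    [[-0.18, 0.09, -0.14], [-0.33, -0.78, 0.33], 0.6],
    [[-0.19, 0.1, -0.13], [-0.33, -0.79, 0.33], 0.6],
    [[-0.19, 0.1, -0.12], [-0.33, -0.78, 0.33], 0.6],
    [[-0.19, 0.11, -0.12], [-0.33, -0.79, 0.33], 0.6],
    [[-0.2, 0.11, -0.1], [-0.33, -0.78, 0.33], 0.6],
    [[-0.2, 0.12, -0.1], [-0.33, -0.79, 0.32], 0.6],
    [[-0.21, 0.12, -0.08], [-0.33, -0.78, 0.33], 0.6]
  ]
}}

```text
clock: 36.83
ee_pos: [0.6056, 0.0065, 0.1373]
ee_rot: [0.871, 0.107, 0.458, -0.144]
wrist_force: [0.0, 0.4, 0.3]
opening: 0.599
grasp_force: 0.0
```

Emit:
{"op": "carry_out", "data": {
  "motion": [
    [[-0.21, 0.13, -0.08], [-0.33, -0.79, 0.33], 0.6],
    [[-0.2, 0.13, -0.07], [-0.32, -0.78, 0.33], 0.6],
    [[-0.21, 0.14, -0.05], [-0.33, -0.79, 0.33], 0.6],
    [[-0.21, 0.15, -0.05], [-0.33, -0.79, 0.33], 0.6],
    [[-0.21, 0.14, -0.03], [-0.33, -0.78, 0.33], 0.6],
    [[-0.21, 0.15, -0.03], [-0.33, -0.79, 0.33], 0.6],
    [[-0.2, 0.16, -0.01], [-0.33, -0.78, 0.33], 0.6],
    [[-0.2, 0.15, 0.0], [-0.33, -0.79, 0.33], 0.6],
    [[-0.2, 0.17, 0.0], [-0.33, -0.78, 0.33], 0.6],
    [[-0.2, 0.16, 0.02], [-0.33, -0.79, 0.33], 0.6],
    [[-0.19, 0.16, 0.03], [-0.33, -0.78, 0.33], 0.6],
    [[-0.19, 0.17, 0.04], [-0.33, -0.79, 0.33], 0.6]
  ]
}}

```text
clock: 38.33
ee_pos: [0.5326, -0.068, 0.0726]
ee_rot: [0.989, -0.033, 0.14, -0.045]
wrist_force: [-0.3, 0.5, 1.0]
opening: 0.602
grasp_force: 0.0
```

Emit:
{"op": "carry_out", "data": {
  "motion": [
    [[-0.18, 0.17, 0.04], [-0.33, -0.78, 0.32], 0.6],
    [[-0.17, 0.17, 0.06], [-0.33, -0.79, 0.33], 0.6],
    [[-0.17, 0.17, 0.07], [-0.32, -0.78, 0.33], 0.6],
    [[-0.16, 0.17, 0.07], [-0.33, -0.79, 0.33], 0.6],
    [[-0.15, 0.18, 0.08], [-0.33, -0.78, 0.33], 0.6],
    [[0, 0, 0], [0, 0, 0], 0.6],
    [[0, 0, 0], [0, 0, 0], 0.6],
    [[0, 0, 0], [0, 0, 0], 0.6]
  ]
}}

```text
clock: 39.33
ee_pos: [0.4984, -0.0981, 0.0523]
ee_rot: [0.996, -0.091, -0.0, -0.0]
wrist_force: [0.2, 0.2, -0.6]
opening: 0.601
grasp_force: 0.0
```

```bash
cat >> h.py <<'E'
def seecell():
    o,r=rpt();info=camera_info("wrist");w=grab_frame("wrist");s=grab_frame("scene");t=grab_frame("top")
    for n,i,f in(("wrist",w,info),("scene",s,None),("top",t,None)):
        for c in("red","amber"):
            print(n,c,[(a,ce.tolist(),b.tolist(),onplane(n,ce,.015,f)[0,:2].round(4).tolist()) for a,ce,b in blobs(mask(i,c),40) if .3<onplane(n,ce,.015,f)[0,0]<.55 and abs(onplane(n,ce,.015,f)[0,1])<.4 and (a<600 or n=="wrist")])
    print("tcp on .024 in wrist",proj("wrist",[[*o["ee_pos"][:2],.024]],info).round(1))
E
python3 - <<'E'
from h import *
seecell()
planG([((.499,-.099,.042),frame(az(-10.5),D),2),((.499,-.099,.014),frame(az(-10.5),D),1)],.6)
E
```

```text
t 39.33 tcp [ 0.4984 -0.0981  0.0523] q [-3.500e-01  8.100e-02  1.946e+00  1.000e-03  1.115e+00  1.403e+00] F [ 0.2  0.2 -0.6] op 0.601 g 0.0
x [ 0.983 -0.182 -0.   ] y [-0.182 -0.983 -0.001] z [-0.     0.001 -1.   ]
wrist red [(1675, [523.9, 222.1], [504, 200, 41, 46], [0.4968, -0.2556]), (1796, [314.2, 251.6], [296, 227, 37, 50], [0.5031, -0.1001])]
wrist amber [(878, [314.8, 375.2], [300, 360, 30, 31], [0.4045, -0.0825])]
scene red [(176, [236.0, 206.9], [229, 199, 16, 17], [0.4961, -0.2541]), (189, [283.8, 239.1], [276, 231, 16, 17], [0.5024, -0.0977])]
scene amber [(143, [317.6, 216.2], [309, 209, 17, 16], [0.4001, -0.0777])]
top red [(400, [337.3, 238.3], [314, 179, 48, 114], [0.5106, -0.0373]), (324, [331.6, 236.1], [307, 180, 49, 118], [0.5156, -0.0237]), (406, [400.5, 259.3], [378, 201, 42, 120], [0.4638, -0.1875]), (119, [429.8, 246.5], [425, 241, 11, 13], [0.4958, -0.2567])]
top amber [(147, [425.2, 289.9], [421, 282, 10, 17], [0.3929, -0.2459])]
tcp on .024 in wrist [[312.6 263. ]]
max row 0.73 joint frac 0.16 ik err 0.0000 q end [-0.35  0.22  1.98 -0.    0.94  1.4 ]
q min [-0.35  0.13  1.96 -0.    0.94  1.4 ] max [-0.35  0.22  1.98  0.    1.06  1.4 ]
[[[0.01,0.01,0.73],[0.0,0.0,0.0],0.6],[[0.01,0.0,0.73],[-0.01,0.0,0.0],0.6],[[0.0,0.0,0.7],[0.0,0.0,0.0],0.6]]
```

Emit:
{"op": "carry_out", "data": {
  "motion": [
    [[0, 0.02, 0.73], [0, 0, 0], 0.6],
    [[0, 0, 0.73], [0, 0, 0], 0.6],
    [[0, 0, 0.68], [0, 0, 0], 0.6],
    [[0, 0, 0], [0, 0, 0], 0.6],
    [[0, 0, 0], [0, 0, 0], 0],
    [[0, 0, 0], [0, 0, 0], 0],
    [[0, 0, 0], [0, 0, 0], 0],
    [[0, 0, 0], [0, 0, 0], 0]
  ],
  "force": 30
}}

```text
clock: 40.48
ee_pos: [0.4988, -0.0994, -0.0327]
ee_rot: [0.996, -0.091, 0.0, 0.0]
wrist_force: [-0.4, -0.4, 3.7]
opening: 0.276
grasp_force: 30.0
```

Emit:
{"op": "carry_out", "data": {
  "motion": [
    [[0, 0, -0.7], [0, 0, 0], 0],
    [[0, 0, -1], [0, 0, 0], 0],
    [[0, 0, -1], [0, 0, 0], 0],
    [[0, 0, -1], [0, 0, 0], 0],
    [[0, 0, -1], [0, 0, 0], 0],
    [[0, 0, 0], [0, 0, 0], 0],
    [[0, 0, 0], [0, 0, 0], 0]
  ]
}}

```text
clock: 41.35
ee_pos: [0.4978, -0.0991, 0.1539]
ee_rot: [0.996, -0.092, -0.001, -0.0]
wrist_force: [-1.3, 0.8, -0.7]
opening: 0.274
grasp_force: 30.0
```

Run:
```python
from h import *
rpt()
c=cup(3)+[.0008,.0014,0];print(c)
planG([((c[0],c[1],.225),frame([0,0,1],az(35)),28)],0)
```

```text
t 41.35 tcp [ 0.4978 -0.0991  0.1539] q [-0.352 -0.037  1.86   0.     1.32   1.402] F [-1.3  0.8 -0.7] op 0.274 g 30.0
x [ 0.983 -0.182 -0.002] y [-0.182 -0.983 -0.   ] z [-0.002  0.001 -1.   ]
[0.6399119 0.0210359 0.       ]
max row 0.76 joint frac 0.30 ik err 0.0000 q end [-0.63  0.31  2.22  1.85  1.38 -0.98]
q min [-0.65 -0.31  1.89  0.03  0.86 -0.98] max [-0.36  0.31  2.34  1.85  1.38  1.36]
[[[0.17,-0.16,-0.02],[0.32,0.76,-0.32],0],[[0.17,-0.15,-0.02],[0.31,0.76,-0.32],0],[[0.18,-0.15,0.0],[0.32,0.75,-0.31],0],[[0.17,-0.15,0.0],[0.32,0.76,-0.32],0],[[0.18,-0.15,0.01],[0.32,0.76,-0.32],0],[[0.18,-0.14,0.02],[0.31,0.76,-0.32],0],[[0.19,-0.14,0.03],[0.32,0.76,-0.32],0],[[0.18,-0.14,0.04],[0.32,0.75,-0.31],0],[[0.18,-0.13,0.05],[0.31,0.76,-0.32],0],[[0.19,-0.13,0.05],[0.32,0.76,-0.32],0],[[0.18,-0.12,0.07],[0.32,0.76,-0.32],0],[[0.18,-0.12,0.07],[0.32,0.76,-0.32],0]]
[[[0.18,-0.12,0.08],[0.31,0.75,-0.31],0],[[0.17,-0.11,0.09],[0.32,0.76,-0.32],0],[[0.17,-0.11,0.1],[0.32,0.76,-0.32],0],[[0.17,-0.1,0.1],[0.32,0.76,-0.32],0],[[0.17,-0.1,0.11],[0.31,0.76,-0.32],0],[[0.16,-0.09,0.12],[0.32,0.75,-0.31],0],[[0.15,-0.09,0.12],[0.32,0.76,-0.32],0],[[0.15,-0.09,0.13],[0.31,0.76,-0.32],0],[[0.14,-0.08,0.14],[0.32,0.76,-0.32],0],[[0.14,-0.07,0.14],[0.32,0.76,-0.32],0],[[0.13,-0.07,0.15],[0.32,0.75,-0.31],0],[[0.12,-0.06,0.15],[0.31,0.76,-0.32],0]]
[[[0.12,-0.06,0.15],[0.32,0.76,-0.32],0],[[0.11,-0.06,0.16],[0.32,0.76,-0.32],0],[[0.1,-0.05,0.16],[0.31,0.75,-0.32],0],[[0.09,-0.05,0.16],[0.32,0.76,-0.31],0]]
```

Emit:
{"op": "carry_out", "data": {
  "motion": [
    [[0.17, -0.16, -0.02], [0.32, 0.76, -0.32], 0],
    [[0.17, -0.15, -0.02], [0.31, 0.76, -0.32], 0],
    [[0.18, -0.15, 0.0], [0.32, 0.75, -0.31], 0],
    [[0.17, -0.15, 0.0], [0.32, 0.76, -0.32], 0],
    [[0.18, -0.15, 0.01], [0.32, 0.76, -0.32], 0],
    [[0.18, -0.14, 0.02], [0.31, 0.76, -0.32], 0],
    [[0.19, -0.14, 0.03], [0.32, 0.76, -0.32], 0],
    [[0.18, -0.14, 0.04], [0.32, 0.75, -0.31], 0],
    [[0.18, -0.13, 0.05], [0.31, 0.76, -0.32], 0],
    [[0.19, -0.13, 0.05], [0.32, 0.76, -0.32], 0],
    [[0.18, -0.12, 0.07], [0.32, 0.76, -0.32], 0],
    [[0.18, -0.12, 0.07], [0.32, 0.76, -0.32], 0]
  ]
}}

```text
clock: 42.85
ee_pos: [0.5867, -0.0367, 0.1728]
ee_rot: [0.941, 0.044, 0.32, -0.102]
wrist_force: [0.3, 0.4, -0.9]
opening: 0.272
grasp_force: 30.0
```

Emit:
{"op": "carry_out", "data": {
  "motion": [
    [[0.18, -0.12, 0.08], [0.31, 0.75, -0.31], 0],
    [[0.17, -0.11, 0.09], [0.32, 0.76, -0.32], 0],
    [[0.17, -0.11, 0.1], [0.32, 0.76, -0.32], 0],
    [[0.17, -0.1, 0.1], [0.32, 0.76, -0.32], 0],
    [[0.17, -0.1, 0.11], [0.31, 0.76, -0.32], 0],
    [[0.16, -0.09, 0.12], [0.32, 0.75, -0.31], 0],
    [[0.15, -0.09, 0.12], [0.32, 0.76, -0.32], 0],
    [[0.15, -0.09, 0.13], [0.31, 0.76, -0.32], 0],
    [[0.14, -0.08, 0.14], [0.32, 0.76, -0.32], 0],
    [[0.14, -0.07, 0.14], [0.32, 0.76, -0.32], 0],
    [[0.13, -0.07, 0.15], [0.32, 0.75, -0.31], 0],
    [[0.12, -0.06, 0.15], [0.31, 0.76, -0.32], 0]
  ]
}}

```text
clock: 44.35
ee_pos: [0.6598, 0.028, 0.2097]
ee_rot: [0.76, 0.173, 0.598, -0.189]
wrist_force: [-1.0, 0.5, -0.6]
opening: 0.271
grasp_force: 30.0
```

Emit:
{"op": "carry_out", "data": {
  "motion": [
    [[0.12, -0.06, 0.15], [0.32, 0.76, -0.32], 0],
    [[0.11, -0.06, 0.16], [0.32, 0.76, -0.32], 0],
    [[0.1, -0.05, 0.16], [0.31, 0.75, -0.32], 0],
    [[0.09, -0.05, 0.16], [0.32, 0.76, -0.31], 0],
    [[0, 0, 0], [0, 0, 0], 0],
    [[0, 0, 0], [0, 0, 0], 0],
    [[0, 0, 0], [0, 0, 0], 0]
  ]
}}

```text
clock: 45.22
ee_pos: [0.6795, 0.0486, 0.2257]
ee_rot: [0.675, 0.213, 0.674, -0.212]
wrist_force: [-0.3, -0.5, -0.7]
opening: 0.273
grasp_force: 30.0
```

```bash
cat >> h.py <<'E'
def held(k,s=.122):
    o,r=rpt();g=o["ee_pos"]-GO*r[:,2];print("G",g.round(4),"cup",cup(k).round(4))
    for n in("scene","top"):
        i=grab_frame(n)
        for c in("red","amber"):print(n,c,[(a,ce.tolist(),b.tolist()) for a,ce,b in blobs(mask(i,c),30) if abs(ce-proj(n,[[*g[:2],g[2]-.06]])[0]).max()<45])
        print(n,"exp stopper, bulb",proj(n,[g+[0,0,.125-s],g+[0,0,.0225-s]]).round(1).tolist())
E
python3 - <<'E'
from h import *
held(3)
E
```

```text
t 45.23 tcp [0.6795 0.0486 0.2257] q [-0.628  0.306  2.221  1.845  1.381 -0.983] F [-0.3 -0.5 -0.7] op 0.273 g 30.0
x [0. 0. 1.] y [ 0.573 -0.819  0.   ] z [ 0.819  0.573 -0.   ]
G [0.6402 0.021  0.2257] cup [0.6391 0.0196 0.    ]
scene red [(313, [277.8, 246.9], [270, 237, 16, 21]), (251, [307.9, 292.8], [301, 283, 14, 20])]
scene amber [(189, [282.0, 281.3], [276, 270, 13, 22])]
scene exp stopper, bulb [[277.7, 245.8], [281.6, 278.6]]
top red [(161, [311.6, 159.0], [305, 151, 15, 17]), (133, [281.0, 165.6], [274, 158, 14, 16])]
top amber [(144, [268.9, 179.7], [265, 170, 9, 20]), (62, [284.0, 176.1], [279, 171, 10, 10])]
top exp stopper, bulb [[312.0, 160.8], [313.1, 173.0]]
```

Cell B hangs as expected above cup 3. Lowering it as before.

Emit:
{"op": "carry_out", "data": {
  "motion": [
    [[-0.2, 0, 0], [0, 0, 0], 0],
    [[-0.2, 0, 0], [0, 0, 0], 0],
    [[-0.2, 0, 0], [0, 0, 0], 0],
    [[-0.2, 0, 0], [0, 0, 0], 0],
    [[-0.2, 0, 0], [0, 0, 0], 0],
    [[0, 0, 0], [0, 0, 0], 0]
  ]
}}

```text
clock: 46.08
ee_pos: [0.6798, 0.0483, 0.1847]
ee_rot: [0.675, 0.212, 0.674, -0.212]
wrist_force: [0.4, -0.6, -0.4]
opening: 0.27
grasp_force: 29.9
```

Emit:
{"op": "carry_out", "data": {
  "motion": [
    [[-0.2, 0, 0], [0, 0, 0], 0],
    [[-0.2, 0, 0], [0, 0, 0], 0],
    [[-0.2, 0, 0], [0, 0, 0], 0],
    [[-0.1, 0, 0], [0, 0, 0], 0],
    [[-0.05, 0, 0], [0, 0, 0], 0],
    [[0, 0, 0], [0, 0, 0], 0]
  ]
}}

```text
clock: 46.82
ee_pos: [0.6798, 0.0484, 0.1553]
ee_rot: [0.675, 0.213, 0.674, -0.212]
wrist_force: [-0.4, -2.7, -0.4]
opening: 0.272
grasp_force: 30.0
```

Emit:
{"op": "carry_out", "data": {
  "motion": [
    [[-0.05, 0, 0], [0, 0, 0], 0],
    [[-0.04, 0, 0], [0, 0, 0], 0],
    [[0, 0, 0], [0, 0, 0], 0]
  ]
}}

```text
clock: 47.2
ee_pos: [0.6799, 0.0483, 0.1522]
ee_rot: [0.674, 0.213, 0.675, -0.212]
wrist_force: [-0.8, -4.0, 2.3]
opening: 0.275
grasp_force: 30.0
```

Emit:
{"op": "carry_out", "data": {
  "motion": [
    [[0, 0, 0], [0, 0, 0], 0.55],
    [[0, 0, 0], [0, 0, 0], 0.55],
    [[0, 0, 0], [0, 0, 0], 0.55],
    [[0, 0, -0.2], [0, 0, 0], 0.55],
    [[0, 0, -0.5], [0, 0, 0], 0.55],
    [[0, 0, -0.6], [0, 0, 0], 0.55],
    [[0, 0, 0], [0, 0, 0], 0.55]
  ]
}}

```text
clock: 48.08
ee_pos: [0.6366, 0.0175, 0.152]
ee_rot: [0.675, 0.212, 0.675, -0.212]
wrist_force: [0.2, 0.1, -0.2]
opening: 0.548
grasp_force: 0.0
```

Run:
```python
from h import *
o,r=rpt();s=grab_frame("scene");t=grab_frame("top")
for n,i in(("scene",s),("top",t)):
    for c in("red","amber"):print(n,c,[(a,ce.tolist(),b.tolist(),onplane(n,ce,.015)[0,:2].round(4).tolist()) for a,ce,b in blobs(mask(i,c),40) if .3<onplane(n,ce,.015)[0,0]<.9 and a<400])
    print(n,"exp stoppers",proj(n,[[*cup(k)[:2],.153] for k in(4,3)]).round(1).tolist())
d=az(-5.8);print(proj("scene",[[.4925,-.2553,.02]]))
planG([((.61,-.03,.20),frame([0,0,1],az(35)),3),((.4925,-.2553,.10),frame(d,D),27)],.6)
```

```text
t 48.08 tcp [0.6366 0.0175 0.152 ] q [-0.761  0.497  2.223  1.755  1.489 -1.156] F [ 0.2  0.1 -0.2] op 0.548 g 0.0
x [ 0. -0.  1.] y [ 0.572 -0.82  -0.   ] z [0.82  0.572 0.   ]
scene red [(148, [235.0, 207.0], [229, 199, 12, 17], [0.4978, -0.2558]), (248, [280.9, 270.8], [274, 262, 14, 19], [0.5739, -0.0462]), (251, [307.9, 292.8], [301, 283, 14, 20], [0.5825, 0.0357])]
scene amber [(44, [236.9, 145.1], [232, 142, 10, 7], [0.3299, -0.4078]), (137, [266.8, 184.5], [258, 177, 16, 16], [0.3936, -0.2444]), (50, [283.9, 294.9], [279, 290, 11, 9], [0.6171, -0.0015]), (48, [309.1, 316.1], [304, 312, 12, 8], [0.6248, 0.072]), (162, [323.6, 337.9], [314, 328, 20, 21], [0.6459, 0.125]), (140, [458.3, 426.0], [447, 420, 27, 12], [0.6386, 0.4173])]
scene exp stoppers [[308.4, 291.4], [280.4, 269.9]]
top red [(388, [254.0, 131.1], [233, 124, 42, 15], [0.769, 0.17]), (133, [281.0, 165.7], [274, 158, 14, 16], [0.6843, 0.1018]), (136, [313.5, 170.0], [307, 162, 14, 16], [0.6754, 0.0232]), (135, [429.9, 246.7], [424, 240, 12, 14], [0.4953, -0.2569])]
top amber [(81, [154.4, 180.7], [143, 169, 19, 18
[... 1058 characters left out ...]
9,-0.11],[-0.29,-0.8,0.3],0.6],[[-0.22,0.2,-0.09],[-0.3,-0.79,0.29],0.6],[[-0.23,0.2,-0.09],[-0.29,-0.8,0.3],0.6],[[-0.22,0.21,-0.07],[-0.3,-0.79,0.29],0.6],[[-0.23,0.21,-0.06],[-0.3,-0.79,0.3],0.6],[[-0.22,0.22,-0.05],[-0.29,-0.8,0.29],0.6],[[-0.22,0.22,-0.04],[-0.3,-0.79,0.3],0.6],[[-0.22,0.23,-0.02],[-0.29,-0.8,0.3],0.6],[[-0.22,0.22,-0.01],[-0.3,-0.79,0.29],0.6],[[-0.21,0.23,0.0],[-0.29,-0.8,0.3],0.6],[[-0.21,0.24,0.01],[-0.3,-0.79,0.29],0.6]]
[[[-0.2,0.23,0.03],[-0.29,-0.8,0.3],0.6],[[-0.19,0.24,0.04],[-0.3,-0.79,0.29],0.6],[[-0.19,0.24,0.05],[-0.3,-0.8,0.3],0.6],[[-0.18,0.24,0.06],[-0.29,-0.79,0.29],0.6],[[-0.17,0.25,0.07],[-0.3,-0.8,0.3],0.6],[[-0.17,0.24,0.08],[-0.29,-0.79,0.3],0.6]]
```

Cells A and B both stand as expected in cups 4 and 3. On to cell C.

Emit:
{"op": "carry_out", "data": {
  "motion": [
    [[0.4, 0.2, -0.02], [0, 0, 0], 0.6],
    [[0.4, 0.2, -0.01], [0, 0, 0], 0.6],
    [[0.4, 0.2, -0.02], [0, 0, 0], 0.6],
    [[-0.16, 0.13, -0.21], [-0.3, -0.8, 0.29], 0.6],
    [[-0.17, 0.14, -0.2], [-0.29, -0.79, 0.3], 0.6],
    [[-0.18, 0.14, -0.2], [-0.3, -0.8, 0.29], 0.6],
    [[-0.18, 0.15, -0.19], [-0.29, -0.79, 0.3], 0.6],
    [[-0.19, 0.16, -0.17], [-0.3, -0.8, 0.29], 0.6],
    [[-0.2, 0.16, -0.17], [-0.3, -0.79, 0.3], 0.6],
    [[-0.21, 0.17, -0.15], [-0.29, -0.8, 0.29], 0.6],
    [[-0.21, 0.18, -0.15], [-0.3, -0.79, 0.3], 0.6],
    [[-0.21, 0.18, -0.13], [-0.29, -0.8, 0.3], 0.6]
  ]
}}

```text
clock: 49.68
ee_pos: [0.6083, -0.0855, 0.1432]
ee_rot: [0.853, 0.133, 0.481, -0.152]
wrist_force: [0.2, -0.4, -0.9]
opening: 0.602
grasp_force: 0.0
```

Emit:
{"op": "carry_out", "data": {
  "motion": [
    [[-0.22, 0.19, -0.13], [-0.3, -0.79, 0.29], 0.6],
    [[-0.22, 0.19, -0.11], [-0.29, -0.8, 0.3], 0.6],
    [[-0.22, 0.2, -0.09], [-0.3, -0.79, 0.29], 0.6],
    [[-0.23, 0.2, -0.09], [-0.29, -0.8, 0.3], 0.6],
    [[-0.22, 0.21, -0.07], [-0.3, -0.79, 0.29], 0.6],
    [[-0.23, 0.21, -0.06], [-0.3, -0.79, 0.3], 0.6],
    [[-0.22, 0.22, -0.05], [-0.29, -0.8, 0.29], 0.6],
    [[-0.22, 0.22, -0.04], [-0.3, -0.79, 0.3], 0.6],
    [[-0.22, 0.23, -0.02], [-0.29, -0.8, 0.3], 0.6],
    [[-0.22, 0.22, -0.01], [-0.3, -0.79, 0.29], 0.6],
    [[-0.21, 0.23, 0.0], [-0.29, -0.8, 0.3], 0.6],
    [[-0.21, 0.24, 0.01], [-0.3, -0.79, 0.29], 0.6]
  ]
}}

```text
clock: 51.18
ee_pos: [0.5343, -0.1989, 0.0773]
ee_rot: [0.984, 0.012, 0.168, -0.053]
wrist_force: [1.1, 0.4, -0.1]
opening: 0.598
grasp_force: 0.0
```

Emit:
{"op": "carry_out", "data": {
  "motion": [
    [[-0.2, 0.23, 0.03], [-0.29, -0.8, 0.3], 0.6],
    [[-0.19, 0.24, 0.04], [-0.3, -0.79, 0.29], 0.6],
    [[-0.19, 0.24, 0.05], [-0.3, -0.8, 0.3], 0.6],
    [[-0.18, 0.24, 0.06], [-0.29, -0.79, 0.29], 0.6],
    [[-0.17, 0.25, 0.07], [-0.3, -0.8, 0.3], 0.6],
    [[-0.17, 0.24, 0.08], [-0.29, -0.79, 0.3], 0.6],
    [[0, 0, 0], [0, 0, 0], 0.6],
    [[0, 0, 0], [0, 0, 0], 0.6],
    [[0, 0, 0], [0, 0, 0], 0.6]
  ]
}}

```text
clock: 52.3
ee_pos: [0.4922, -0.2544, 0.0521]
ee_rot: [0.999, -0.051, 0.001, -0.0]
wrist_force: [-0.8, -0.5, -0.0]
opening: 0.6
grasp_force: 0.0
```

Run:
```python
from h import *
seecell()
planG([((.4925,-.2553,.014),frame(az(-5.8),D),3)],.6)
```

```text
t 52.30 tcp [ 0.4922 -0.2544  0.0521] q [-6.200e-01  1.860e-01  1.829e+00  1.000e-03  1.126e+00  1.052e+00] F [-0.8 -0.5 -0. ] op 0.600 g 0.0
x [ 0.995 -0.101  0.001] y [-0.101 -0.995 -0.   ] z [ 0.001 -0.    -1.   ]
wrist red [(1797, [315.7, 252.5], [298, 228, 37, 50], [0.4965, -0.2571])]
wrist amber [(879, [315.1, 375.4], [301, 361, 30, 31], [0.3974, -0.2468])]
scene red [(176, [236.0, 206.8], [229, 199, 16, 17], [0.4958, -0.2543])]
scene amber [(142, [267.5, 184.5], [258, 177, 18, 16], [0.3926, -0.243])]
top red []
top amber []
tcp on .024 in wrist [[312.4 263.1]]
max row 0.72 joint frac 0.15 ik err 0.0000 q end [-0.62  0.32  1.86 -0.    0.96  1.05]
q min [-0.62  0.23  1.84 -0.    0.96  1.05] max [-0.62  0.32  1.86 -0.    1.07  1.05]
[[[0.0,0.0,0.72],[0.0,-0.01,0.0],0.6],[[0.0,0.01,0.72],[0.0,0.0,-0.01],0.6],[[0.01,0.0,0.72],[0.0,-0.01,0.0],0.6]]
```

Emit:
{"op": "carry_out", "data": {
  "motion": [
    [[0, 0.03, 0.72], [0, 0, 0], 0.6],
    [[0, 0, 0.72], [0, 0, 0], 0.6],
    [[0, 0, 0.7], [0, 0, 0], 0.6],
    [[0, 0, 0], [0, 0, 0], 0.6],
    [[0, 0, 0], [0, 0, 0], 0],
    [[0, 0, 0], [0, 0, 0], 0],
    [[0, 0, 0], [0, 0, 0], 0],
    [[0, 0, 0], [0, 0, 0], 0]
  ],
  "force": 30
}}

```text
clock: 53.45
ee_pos: [0.4926, -0.2564, -0.0328]
ee_rot: [0.999, -0.051, 0.001, 0.0]
wrist_force: [0.0, 0.7, 2.7]
opening: 0.275
grasp_force: 30.0
```

Emit:
{"op": "carry_out", "data": {
  "motion": [
    [[0, 0, -0.7], [0, 0, 0], 0],
    [[0, 0, -1], [0, 0, 0], 0],
    [[0, 0, -1], [0, 0, 0], 0],
    [[0, 0, -1], [0, 0, 0], 0],
    [[0, 0, -1], [0, 0, 0], 0],
    [[0, 0, 0], [0, 0, 0], 0],
    [[0, 0, 0], [0, 0, 0], 0]
  ]
}}

```text
clock: 54.32
ee_pos: [0.4916, -0.2556, 0.1537]
ee_rot: [0.999, -0.051, -0.0, -0.0]
wrist_force: [0.2, -0.0, -1.0]
opening: 0.271
grasp_force: 30.0
```

Run:
```python
from h import *
rpt()
c=cup(2);print(c)
planG([((c[0],c[1],.225),frame([0,0,1],az(35)),27)],0)
```

```text
t 54.33 tcp [ 0.4916 -0.2556  0.1537] q [-0.622  0.076  1.746 -0.     1.32   1.051] F [ 0.2 -0.  -1. ] op 0.271 g 30.0
x [ 0.995 -0.102 -0.   ] y [-0.102 -0.995 -0.   ] z [-0.  0. -1.]
[ 0.6337219 -0.0501541  0.       ]
max row 0.8 joint frac 0.23 ik err 0.0000 q end [-0.77  0.36  2.15  1.72  1.46 -0.94]
q min [-0.84 -0.16  1.78  0.05  1.03 -0.94] max [-0.63  0.36  2.23  1.72  1.46  1.01]
[[[0.18,-0.23,-0.02],[0.3,0.79,-0.3],0],[[0.18,-0.22,-0.02],[0.29,0.8,-0.29],0],[[0.19,-0.23,0.0],[0.3,0.79,-0.3],0],[[0.19,-0.22,0.01],[0.29,0.8,-0.29],0],[[0.19,-0.22,0.02],[0.3,0.79,-0.3],0],[[0.2,-0.21,0.03],[0.29,0.8,-0.3],0],[[0.2,-0.21,0.04],[0.3,0.79,-0.29],0],[[0.2,-0.21,0.05],[0.3,0.8,-0.3],0],[[0.2,-0.2,0.07],[0.29,0.79,-0.29],0],[[0.2,-0.2,0.07],[0.3,0.8,-0.3],0],[[0.2,-0.2,0.09],[0.29,0.79,-0.3],0],[[0.19,-0.19,0.1],[0.3,0.8,-0.29],0]]
[[[0.2,-0.18,0.1],[0.29,0.79,-0.3],0],[[0.19,-0.19,0.12],[0.3,0.8,-0.29],0],[[0.19,-0.17,0.13],[0.3,0.79,-0.3],0],[[0.18,-0.17,0.14],[0.29,0.8,-0.29],0],[[0.18,-0.17,0.14],[0.3,0.79,-0.3],0],[[0.17,-0.16,0.16],[0.29,0.8,-0.3],0],[[0.17,-0.15,0.16],[0.3,0.79,-0.29],0],[[0.16,-0.15,0.17],[0.29,0.79,-0.3],0],[[0.15,-0.14,0.18],[0.3,0.8,-0.29],0],[[0.14,-0.14,0.19],[0.3,0.79,-0.3],0],[[0.14,-0.13,0.19],[0.29,0.8,-0.3],0],[[0.12,-0.13,0.2],[0.3,0.79,-0.29],0]]
[[[0.12,-0.12,0.2],[0.29,0.8,-0.3],0],[[0.11,-0.11,0.21],[0.3,0.79,-0.29],0],[[0.1,-0.11,0.21],[0.29,0.8,-0.3],0]]
```

Emit:
{"op": "carry_out", "data": {
  "motion": [
    [[0.18, -0.23, -0.02], [0.3, 0.79, -0.3], 0],
    [[0.18, -0.22, -0.02], [0.29, 0.8, -0.29], 0],
    [[0.19, -0.23, 0.0], [0.3, 0.79, -0.3], 0],
    [[0.19, -0.22, 0.01], [0.29, 0.8, -0.29], 0],
    [[0.19, -0.22, 0.02], [0.3, 0.79, -0.3], 0],
    [[0.2, -0.21, 0.03], [0.29, 0.8, -0.3], 0],
    [[0.2, -0.21, 0.04], [0.3, 0.79, -0.29], 0],
    [[0.2, -0.21, 0.05], [0.3, 0.8, -0.3], 0],
    [[0.2, -0.2, 0.07], [0.29, 0.79, -0.29], 0],
    [[0.2, -0.2, 0.07], [0.3, 0.8, -0.3], 0],
    [[0.2, -0.2, 0.09], [0.29, 0.79, -0.3], 0],
    [[0.19, -0.19, 0.1], [0.3, 0.8, -0.29], 0]
  ]
}}

```text
clock: 55.82
ee_pos: [0.5832, -0.1517, 0.1738]
ee_rot: [0.935, 0.073, 0.331, -0.106]
wrist_force: [1.3, 0.4, -1.2]
opening: 0.273
grasp_force: 30.0
```

Emit:
{"op": "carry_out", "data": {
  "motion": [
    [[0.2, -0.18, 0.1], [0.29, 0.79, -0.3], 0],
    [[0.19, -0.19, 0.12], [0.3, 0.8, -0.29], 0],
    [[0.19, -0.17, 0.13], [0.3, 0.79, -0.3], 0],
    [[0.18, -0.17, 0.14], [0.29, 0.8, -0.29], 0],
    [[0.18, -0.17, 0.14], [0.3, 0.79, -0.3], 0],
    [[0.17, -0.16, 0.16], [0.29, 0.8, -0.3], 0],
    [[0.17, -0.15, 0.16], [0.3, 0.79, -0.29], 0],
    [[0.16, -0.15, 0.17], [0.29, 0.79, -0.3], 0],
    [[0.15, -0.14, 0.18], [0.3, 0.8, -0.29], 0],
    [[0.14, -0.14, 0.19], [0.3, 0.79, -0.3], 0],
    [[0.14, -0.13, 0.19], [0.29, 0.8, -0.3], 0],
    [[0.12, -0.13, 0.2], [0.3, 0.79, -0.29], 0]
  ]
}}

```text
clock: 57.32
ee_pos: [0.6579, -0.0474, 0.2128]
ee_rot: [0.741, 0.187, 0.615, -0.195]
wrist_force: [0.5, 0.6, -0.9]
opening: 0.273
grasp_force: 30.0
```

Emit:
{"op": "carry_out", "data": {
  "motion": [
    [[0.12, -0.12, 0.2], [0.29, 0.8, -0.3], 0],
    [[0.11, -0.11, 0.21], [0.3, 0.79, -0.29], 0],
    [[0.1, -0.11, 0.21], [0.29, 0.8, -0.3], 0],
    [[0, 0, 0], [0, 0, 0], 0],
    [[0, 0, 0], [0, 0, 0], 0],
    [[0, 0, 0], [0, 0, 0], 0]
  ]
}}

```text
clock: 58.08
ee_pos: [0.6735, -0.0233, 0.2259]
ee_rot: [0.674, 0.213, 0.674, -0.212]
wrist_force: [-0.5, 0.8, -0.9]
opening: 0.274
grasp_force: 30.0
```

Run:
```python
from h import *
held(2)
```

```text
t 58.08 tcp [ 0.6735 -0.0233  0.2259] q [-0.771  0.355  2.148  1.724  1.458 -0.942] F [-0.5  0.8 -0.9] op 0.274 g 30.0
x [-0.     0.001  1.   ] y [ 0.573 -0.82   0.001] z [ 0.82   0.573 -0.   ]
G [ 0.6341 -0.0508  0.2259] cup [ 0.6337 -0.0502  0.    ]
scene red [(292, [248.9, 225.4], [241, 216, 16, 20]), (259, [271.0, 268.6], [263, 259, 17, 21])]
scene amber [(187, [255.9, 260.4], [249, 249, 14, 22])]
scene exp stopper, bulb [[249.0, 224.2], [255.3, 257.9]]
top red [(161, [346.8, 162.5], [340, 155, 15, 17]), (135, [320.9, 166.4], [314, 159, 15, 17])]
top amber [(60, [314.7, 179.6], [310, 174, 11, 10])]
top exp stopper, bulb [[347.1, 164.4], [345.5, 176.4]]
```

Cell B's stopper has tipped about 18 mm in its cup towards −y (a lean of about 0.14 rad, allowed up to 0.25). It leaves room for cell C, so I'll lower C.

Emit:
{"op": "carry_out", "data": {
  "motion": [
    [[-0.2, 0, 0], [0, 0, 0], 0],
    [[-0.2, 0, 0], [0, 0, 0], 0],
    [[-0.2, 0, 0], [0, 0, 0], 0],
    [[-0.2, 0, 0], [0, 0, 0], 0],
    [[-0.2, 0, 0], [0, 0, 0], 0],
    [[0, 0, 0], [0, 0, 0], 0]
  ]
}}

```text
clock: 58.92
ee_pos: [0.6734, -0.023, 0.1849]
ee_rot: [0.674, 0.212, 0.674, -0.213]
wrist_force: [-0.0, -0.1, -0.9]
opening: 0.272
grasp_force: 30.0
```

Emit:
{"op": "carry_out", "data": {
  "motion": [
    [[-0.2, 0, 0], [0, 0, 0], 0],
    [[-0.2, 0, 0], [0, 0, 0], 0],
    [[-0.2, 0, 0], [0, 0, 0], 0],
    [[-0.1, 0, 0], [0, 0, 0], 0],
    [[-0.05, 0, 0], [0, 0, 0], 0],
    [[0, 0, 0], [0, 0, 0], 0]
  ]
}}

```text
clock: 59.68
ee_pos: [0.6736, -0.0232, 0.1557]
ee_rot: [0.674, 0.213, 0.675, -0.212]
wrist_force: [-0.2, 0.5, -0.7]
opening: 0.272
grasp_force: 30.0
```

Emit:
{"op": "carry_out", "data": {
  "motion": [
    [[-0.05, 0, 0], [0, 0, 0], 0],
    [[-0.04, 0, 0], [0, 0, 0], 0],
    [[0, 0, 0], [0, 0, 0], 0]
  ]
}}

```text
clock: 60.05
ee_pos: [0.6736, -0.0232, 0.1521]
ee_rot: [0.674, 0.213, 0.675, -0.212]
wrist_force: [0.0, -0.2, -0.6]
opening: 0.273
grasp_force: 30.0
```

Run:
```python
from h import *
held(2)
```

```text
t 60.05 tcp [ 0.6736 -0.0232  0.1521] q [-0.771  0.557  2.098  1.739  1.483 -1.092] F [ 0.  -0.2 -0.6] op 0.273 g 30.0
x [-0.001  0.     1.   ] y [ 0.573 -0.819  0.001] z [0.819 0.573 0.   ]
G [ 0.6343 -0.0507  0.1521] cup [ 0.6337 -0.0502  0.    ]
scene red [(256, [253.6, 250.0], [246, 241, 16, 19]), (259, [271.1, 268.6], [263, 259, 17, 21])]
scene amber [(50, [258.7, 275.2], [253, 271, 12, 8]), (72, [282.7, 294.3], [276, 288, 13, 11])]
scene exp stopper, bulb [[253.7, 249.1], [259.2, 278.8]]
top red [(136, [320.9, 166.4], [314, 159, 15, 17]), (145, [345.6, 171.6], [338, 165, 16, 15])]
top amber [(53, [314.5, 179.8], [310, 175, 11, 9])]
top exp stopper, bulb [[345.8, 173.1], [344.3, 183.8]]
```

Release C, retreat, and check all three.

Emit:
{"op": "carry_out", "data": {
  "motion": [
    [[0, 0, 0], [0, 0, 0], 0.5],
    [[0, 0, 0], [0, 0, 0], 0.5],
    [[0, 0, 0], [0, 0, 0], 0.5],
    [[0, 0, -0.2], [0, 0, 0], 0.5],
    [[0, 0, -0.5], [0, 0, 0], 0.5],
    [[0, 0, -0.8], [0, 0, 0], 0.5],
    [[0.8, 0, 0], [0, 0, 0], 0.5],
    [[0.8, 0, 0], [0, 0, 0], 0],
    [[0, 0, 0], [0, 0, 0], 0]
  ]
}}

```text
clock: 61.28
ee_pos: [0.6246, -0.0586, 0.2183]
ee_rot: [0.674, 0.214, 0.675, -0.211]
wrist_force: [0.4, -0.5, -0.7]
opening: 0.356
grasp_force: 0.0
```

Run:
```python
from h import *
o,r=rpt();s=grab_frame("scene");t=grab_frame("top")
B={}
for n,i in(("scene",s),("top",t)):
    for c in("red","amber"):
        L=[(a,ce) for a,ce,b in blobs(mask(i,c),30) if min(np.linalg.norm(ce-proj(n,[[*cup(k)[:2],.1]])[0]) for k in(1,2,3,4))<30]
        print(n,c,L)
    print(n,"exp stoppers",proj(n,[[*cup(k)[:2],.153] for k in(4,3,2)]).round(1).tolist())
    print(n,"all red",[(a,ce.tolist()) for a,ce,b in blobs(mask(i,"red"),60) if a<300])
    print(n,"green",[(a,ce.tolist(),b.tolist()) for a,ce,b in blobs(mask(i,"green"),20)],"yellow",[(a,ce.tolist()) for a,ce,b in blobs(mask(i,"yellow"),30)])
v=np.hstack([cv2.resize(s[190:370,200:380],(396,396),interpolation=3),cv2.resize(t[140:220,270:350],(396,396),interpolation=3)])
cv2.imwrite("pics/p8.png",v[:,:,::-1])
```

```text
t 61.27 tcp [ 0.6246 -0.0586  0.2183] q [-0.914  0.349  2.186  1.61   1.545 -0.971] F [ 0.4 -0.5 -0.7] op 0.356 g 0.0
x [-0.004  0.004  1.   ] y [ 0.573 -0.82   0.006] z [0.82  0.573 0.001]
scene red [(244, array([253.9, 250.7])), (257, array([271. , 268.6])), (251, array([307.9, 292.8]))]
scene amber [(46, array([258.8, 275.2])), (72, array([282.7, 294.3])), (48, array([309. , 316.1]))]
scene exp stoppers [[308.4, 291.4], [280.4, 269.9], [254.2, 249.7]]
scene all red [(244, [253.9, 250.7]), (257, [271.0, 268.6]), (251, [307.9, 292.8])]
scene green [(74, [202.5, 149.9], [198, 145, 10, 10])] yellow [(592, [48.4, 45.8]), (108, [339.6, 339.9])]
top red [(133, array([281.1, 165.9])), (136, array([320.9, 166.4])), (137, array([345.2, 172.2]))]
top amber [(144, array([268.9, 179.8])), (59, array([284.1, 176.2])), (53, array([314.5, 179.8])), (64, array([344. , 182.1]))]
top exp stoppers [[281.4, 167.4], [313.5, 170.5], [345.5, 173.6]]
top all red [(133, [281.1, 165.9]), (136, [320.9, 166.4]), (137, [345.2, 172.2]), (97, [432.5, 373.7])]
top green [(76, [495.6, 260.9], [491, 257, 10, 9])] yellow [(46, [252.0, 174.0])]
```

View pics/p8.png

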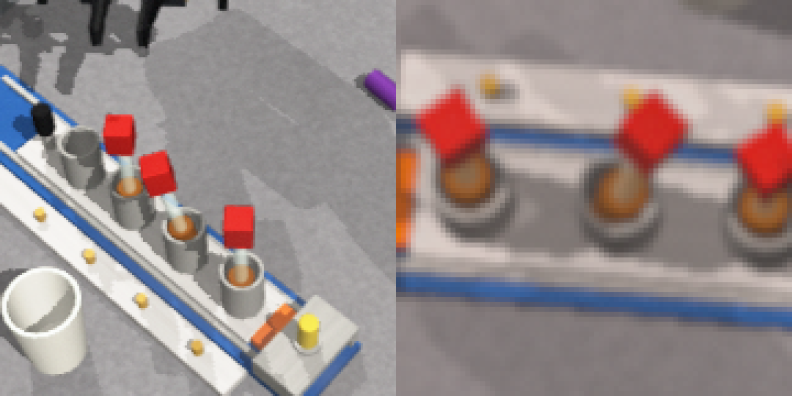

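The crops show all three cells standing in cups 4, 3 and 2. B leans within its cup but its bulb is inside, and the pin is seated. Next is the lever; I'll use my last picture on it.

Run:
```python
from h import *
T=lambda a,b:tri([(o,d[0]) for o,d in (rays("top",a),rays("scene",b))]).round(4)
for n,a,b in(("A",(281.1,165.9),(307.9,292.8)),("B",(320.9,166.4),(271,268.6)),("C",(345.2,172.2),(253.9,250.7)),("Bbulb",(314.5,179.8),(282.7,294.3)),("ball",(495.6,260.9),(202.5,149.9))):print(n,T(a,b))
t=cv2.imread("pics/top0.png");s=cv2.imread("pics/scene0.png")
cv2.imwrite("pics/lev.png",np.hstack([cv2.resize(t[228:283,458:518],(396,363),interpolation=3),cv2.resize(s[140:200,172:237],(393,363),interpolation=3)]))
```

```text
A [0.6477 0.0904 0.1533]
B [0.6481 0.004  0.154 ]
C [ 0.6364 -0.049   0.1538]
Bbulb [0.6394 0.0186 0.0664]
ball [ 0.4561 -0.3884  0.0972]
```

View pics/lev.png

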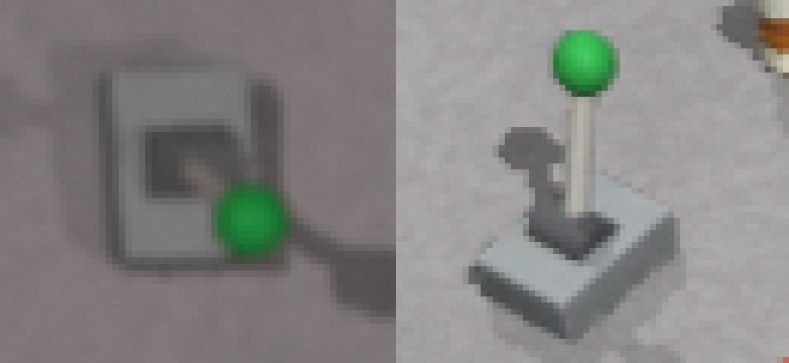

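The crops show the lever base at top px (485.6,253), nearly aligned with x, with the ball leaning to −x. I'll push the ball with shut fingertips from behind, tool tilted down, after checking reach.

Run:
```python
from h import *
print(onplane("top",[[485.6,252.9]],.025))
a=np.load("arm.npy");q0=get_obs()["qpos"]
for t in (20,35,50):
  for z in (0,20,35):
    d=az(z)*np.cos(np.radians(t))-np.array([0,0,np.sin(np.radians(t))])
    M=frame([0,0,1],d);out=[]
    for x in(.42,.54):
        q,e=ik(np.array([x,-.388,.097])+.038*d,M,q0 if x==.42 else out[-1][0],a);out.append((q,e))
    print(t,z,[(q.round(2).tolist(),round(e,4)) for q,e in out])
```

```text
[[ 0.48221654 -0.38590947  0.025     ]]
20 0 [([-1.52, 0.33, 2.23, 1.41, 1.25, -0.95], np.float64(0.0)), ([-1.24, 0.4, 2.12, 1.63, 1.1, -0.9], np.float64(0.0))]
20 20 [([-1.49, 0.51, 1.95, 1.14, 1.47, -0.91], np.float64(0.0)), ([-1.27, 0.57, 1.85, 1.3, 1.34, -0.82], np.float64(0.0))]
20 35 [([-1.44, 0.63, 1.74, 0.99, 1.63, -0.9], np.float64(0.0)), ([-1.25, 0.7, 1.62, 1.13, 1.53, -0.79], np.float64(0.0))]
35 0 [([-1.42, 0.14, 2.22, 1.2, 1.05, -0.64], np.float64(0.0)), ([-1.15, 0.25, 2.09, 1.33, 0.88, -0.54], np.float64(0.0))]
35 20 [([-1.41, 0.33, 1.98, 0.99, 1.3, -0.72], np.float64(0.0)), ([-1.19, 0.42, 1.85, 1.09, 1.17, -0.59], np.float64(0.0))]
35 35 [([-1.37, 0.46, 1.79, 0.85, 1.46, -0.77], np.float64(0.0)), ([-1.18, 0.55, 1.65, 0.95, 1.37, -0.64], np.float64(0.0))]
50 0 [([-1.28, 0.04, 2.16, 0.88, 0.93, -0.25], np.float64(0.0)), ([-1.04, 0.19, 1.99, 0.9, 0.79, -0.07], np.float64(0.0))]
50 20 [([-1.29, 0.2, 1.97, 0.77, 1.16, -0.47], np.float64(0.0)), ([-1.09, 0.33, 1.81, 0.82, 1.06, -0.3], np.float64(0.0))]
50 35 [([-1.27, 0.32, 1.82, 0.68, 1.32, -0.6], np.float64(0.0)), ([-1.09, 0.45, 1.66, 0.74, 1.25, -0.45], np.float64(0.0))]
```

Run:
```python
import h
from h import *
h.GO=.038
t=np.radians(35);d=az(0)*np.cos(t)-np.array([0,0,np.sin(t)]);M=frame([0,0,1],d)
planG([((.55,-.12,.22),frame([0,0,1],az(35)),2),((.41,-.388,.19),M,12),((.41,-.388,.098),M,4)],0)
```

```text
max row 0.73 joint frac 0.22 ik err 0.0000 q end [-1.44  0.13  2.23  1.18  1.07 -0.65]
q min [-1.44 -0.09  2.19  1.08  1.07 -0.97] max [-0.99  0.35  2.27  1.55  1.63 -0.42]
[[[0.05,0.11,-0.73],[0.0,0.0,0.01],0],[[0.05,0.1,-0.73],[0.01,0.0,0.01],0],[[-0.11,0.34,-0.56],[-0.71,-0.7,0.23],0],[[-0.13,0.37,-0.55],[-0.71,-0.71,0.22],0],[[-0.15,0.39,-0.52],[-0.7,-0.71,0.22],0],[[-0.18,0.42,-0.5],[-0.71,-0.7,0.22],0],[[-0.19,0.44,-0.47],[-0.7,-0.71,0.23],0],[[-0.2,0.47,-0.44],[-0.71,-0.7,0.22],0],[[-0.22,0.5,-0.42],[-0.71,-0.71,0.22],0],[[-0.24,0.51,-0.38],[-0.7,-0.71,0.22],0],[[-0.24,0.54,-0.35],[-0.71,-0.7,0.23],0],[[-0.25,0.56,-0.32],[-0.7,-0.71,0.22],0]]
[[[-0.26,0.57,-0.28],[-0.71,-0.7,0.22],0],[[-0.27,0.59,-0.24],[-0.71,-0.71,0.22],0],[[-0.47,0.0,0.33],[0.0,0.0,0.0],0],[[-0.47,0.0,0.33],[0.0,0.0,0.0],0],[[-0.47,0.0,0.33],[0.0,0.0,0.0],0],[[-0.47,0.0,0.33],[0.0,0.0,0.0],0]]
```

Emit:
{"op": "carry_out", "data": {
  "motion": [
    [[0.05, 0.11, -0.73], [0, 0, 0], 0],
    [[0.05, 0.1, -0.73], [0, 0, 0], 0],
    [[-0.11, 0.34, -0.56], [-0.71, -0.7, 0.23], 0],
    [[-0.13, 0.37, -0.55], [-0.71, -0.71, 0.22], 0],
    [[-0.15, 0.39, -0.52], [-0.7, -0.71, 0.22], 0],
    [[-0.18, 0.42, -0.5], [-0.71, -0.7, 0.22], 0],
    [[-0.19, 0.44, -0.47], [-0.7, -0.71, 0.23], 0],
    [[-0.2, 0.47, -0.44], [-0.71, -0.7, 0.22], 0],
    [[-0.22, 0.5, -0.42], [-0.71, -0.71, 0.22], 0],
    [[-0.24, 0.51, -0.38], [-0.7, -0.71, 0.22], 0],
    [[-0.24, 0.54, -0.35], [-0.71, -0.7, 0.23], 0],
    [[-0.25, 0.56, -0.32], [-0.7, -0.71, 0.22], 0]
  ]
}}

```text
clock: 62.88
ee_pos: [0.4657, -0.3395, 0.175]
ee_rot: [0.862, 0.035, 0.504, -0.037]
wrist_force: [0.3, 0.4, 0.2]
opening: 0.009
grasp_force: 0.0
```

Emit:
{"op": "carry_out", "data": {
  "motion": [
    [[-0.26, 0.57, -0.28], [-0.71, -0.7, 0.22], 0],
    [[-0.27, 0.59, -0.24], [-0.71, -0.71, 0.22], 0],
    [[-0.47, 0, 0.33], [0, 0, 0], 0],
    [[-0.47, 0, 0.33], [0, 0, 0], 0],
    [[-0.47, 0, 0.33], [0, 0, 0], 0],
    [[-0.47, 0, 0.33], [0, 0, 0], 0],
    [[0, 0, 0], [0, 0, 0], 0],
    [[0, 0, 0], [0, 0, 0], 0],
    [[0, 0, 0], [0, 0, 0], 0]
  ]
}}

```text
clock: 64.0
ee_pos: [0.4416, -0.3884, 0.077]
ee_rot: [0.887, 0.0, 0.462, 0.001]
wrist_force: [-0.3, 0.4, -0.1]
opening: 0.003
grasp_force: 0.0
```

Run:
```python
import h
from h import *
h.GO=.038
o,r=rpt();print("tip",(o["ee_pos"]-.038*r[:,2]).round(4))
for n in("top","scene"):
    i=grab_frame(n);print(n,"green",[(a,ce.tolist()) for a,ce,b in blobs(mask(i,"green"),10)],"red",[(a,ce.tolist()) for a,ce,b in blobs(mask(i,"red"),90) if a<300])
t=np.radians(35);d=az(0)*np.cos(t)-np.array([0,0,np.sin(t)]);M=frame([0,0,1],d)
planG([((.50,-.387,.098),M,9),((.53,-.387,.092),M,5)],0)
```

```text
t 64.00 tcp [ 0.4416 -0.3884  0.077 ] q [-1.442  0.124  2.232  1.186  1.07  -0.647] F [-0.3  0.4 -0.1] op 0.003 g 0.0
x [0.573 0.001 0.82 ] y [-0.    -1.     0.002] z [ 0.82  -0.001 -0.573]
tip [ 0.4105 -0.3883  0.0988]
top green [(76, [495.6, 260.9])] red [(132, [281.0, 165.8]), (136, [320.9, 166.4]), (136, [345.2, 172.3])]
scene green [(78, [202.6, 150.0])] red [(108, [264.6, 8.1]), (244, [253.9, 250.7]), (256, [271.0, 268.6]), (251, [307.9, 292.8])]
max row 0.21 joint frac 0.08 ik err 0.0000 q end [-1.17  0.25  2.1   1.33  0.89 -0.57]
q min [-1.42  0.13  2.1   1.2   0.89 -0.64] max [-1.17  0.25  2.22  1.33  1.05 -0.57]
[[[0.14,0.0,0.21],[0.0,0.0,0.0],0],[[0.14,-0.01,0.2],[0.01,0.0,0.01],0],[[0.14,0.0,0.21],[0.0,-0.01,0.0],0],[[0.14,-0.01,0.2],[0.0,0.0,0.0],0],[[0.14,0.0,0.21],[0.0,0.0,0.0],0],[[0.14,0.0,0.2],[0.01,0.0,0.01],0],[[0.14,-0.01,0.21],[0.0,0.0,0.0],0],[[0.14,0.0,0.2],[0.0,-0.01,0.0],0],[[0.14,-0.01,0.21],[0.0,0.0,0.0],0],[[0.06,0.0,0.14],[0.0,0.0,0.0],0],[[0.07,0.0,0.14],[0.0,0.0,0.0],0],[[0.06,0.0,0.14],[0.0,0.0,0.0],0]]
[[[0.06,0.0,0.14],[0.0,0.0,0.0],0],[[0.06,0.0,0.14],[0.0,0.0,0.0],0]]
```

Emit:
{"op": "carry_out", "data": {
  "motion": [
    [[0.14, 0, 0.21], [0, 0, 0], 0],
    [[0.14, 0, 0.2], [0, 0, 0], 0],
    [[0.14, 0, 0.21], [0, 0, 0], 0],
    [[0.14, 0, 0.2], [0, 0, 0], 0],
    [[0.14, 0, 0.21], [0, 0, 0], 0],
    [[0.14, 0, 0.2], [0, 0, 0], 0],
    [[0.14, 0, 0.21], [0, 0, 0], 0],
    [[0.14, 0, 0.2], [0, 0, 0], 0],
    [[0.14, 0, 0.21], [0, 0, 0], 0]
  ]
}}

```text
clock: 65.22
ee_pos: [0.5315, -0.3875, 0.0745]
ee_rot: [0.887, -0.0, 0.462, 0.0]
wrist_force: [-1.2, -0.4, 0.2]
opening: 0.01
grasp_force: 0.3
```

Emit:
{"op": "carry_out", "data": {
  "motion": [
    [[0.06, 0, 0.14], [0, 0, 0], 0],
    [[0.07, 0, 0.14], [0, 0, 0], 0],
    [[0, 0, 0], [0, 0, 0], 0]
  ]
}}

```text
clock: 65.6
ee_pos: [0.5414, -0.388, 0.0724]
ee_rot: [0.887, -0.0, 0.461, 0.0]
wrist_force: [-33.9, 5.9, 16.4]
opening: 0.001
grasp_force: 18.0
```

```bash
cat >> h.py <<'E'
def lever():
    o,r=rpt();print("tip",(o["ee_pos"]-.038*r[:,2]).round(4));v=[]
    for n in("top","scene"):
        L=[(a,ce) for a,ce,b in blobs(mask(grab_frame(n),"green"),10)];print(n,L)
        if L:
            b=max(L,key=lambda x:x[0]);o_,d_=rays(n,b[1]);v.append((o_,d_[0]))
    if len(v)>1: p=tri(v);print("ball",p.round(4),"lean",np.arctan2(p[0]-.4822,p[2]-.022).round(3))
E
python3 -c "
from h import *
lever()"
```

```text
t 65.60 tcp [ 0.5414 -0.388   0.0724] q [-1.211  0.221  2.128  1.307  0.917 -0.573] F [-33.9   5.9  16.4] op 0.001 g 18.0
x [0.574 0.    0.819] y [-0.    -1.     0.001] z [ 0.819 -0.001 -0.574]
tip [ 0.5103 -0.3879  0.0942]
top [(63, array([492.6, 231.4]))]
scene [(90, array([184. , 167.2]))]
ball [ 0.5227 -0.3836  0.0927] lean 0.52
```

The lever is at its stop (34 N, ball swung from −0.34 to +0.52 rad). Backing off and checking.

Emit:
{"op": "carry_out", "data": {
  "motion": [
    [[-0.14, 0, -0.2], [0, 0, 0], 0],
    [[-0.3, 0, -0.5], [0, 0, 0], 0],
    [[-0.3, 0, -0.5], [0, 0, 0], 0],
    [[0.4, 0, -0.6], [0, 0, 0], 0],
    [[0.6, 0, -0.4], [0, 0, 0], 0],
    [[0, 0, 0], [0, 0, 0], 0],
    [[0, 0, 0], [0, 0, 0], 0]
  ]
}}

```text
clock: 66.58
ee_pos: [0.477, -0.3875, 0.1313]
ee_rot: [0.887, -0.0, 0.462, 0.0]
wrist_force: [-0.2, 0.0, -0.2]
opening: 0.009
grasp_force: 0.0
```

Run:
```python
from h import *
lever()
for n in("top","scene"):
    i=grab_frame(n)
    for c in("red","yellow","orange"):print(n,c,[(a,ce.tolist()) for a,ce,b in blobs(mask(i,c),40) if a<500])
```

```text
t 66.58 tcp [ 0.477  -0.3875  0.1313] q [-1.356  0.022  2.198  1.158  1.063 -0.474] F [-0.2  0.  -0.2] op 0.009 g 0.0
x [0.573 0.    0.819] y [-0.    -1.     0.001] z [ 0.819 -0.001 -0.573]
tip [ 0.4458 -0.3875  0.1531]
top [(69, array([492.5, 231.7]))]
scene [(80, array([183.9, 167.1]))]
ball [ 0.5224 -0.3838  0.0926] lean 0.517
top red [(389, [254.0, 131.1]), (131, [281.0, 165.8]), (136, [320.9, 166.4]), (135, [345.2, 172.2]), (144, [331.9, 475.9])]
top yellow [(46, [252.0, 174.0])]
top orange [(110, [268.9, 179.8])]
scene red [(243, [253.9, 250.7]), (255, [271.0, 268.6]), (250, [308.0, 292.8])]
scene yellow [(108, [339.6, 339.9])]
scene orange [(42, [282.8, 294.8])]
```

```bash
python3 -c "
from station import *
print(sign_off())"
```

```text
the job is handed in; nothing more can be done
None
```

The job is handed in, though no verdict came back: by the camera and force readings the carriage is home and pinned, all three cells present stand in cups 4, 3 and 2 (the one in cup 3 leans roughly 0.15–0.19 rad, limit 0.25), and the purge lever is over at its stop.

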